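Close the filter housing cover crosswise and start the leak test

ROBOT

A 6-joint arm with a two-finger parallel gripper is mounted at the origin on the work surface. World frame = base frame: x ahead of the robot, y to its left, z up, the work surface at z = 0. Lengths are in mm, angles in rad, forces in N, time in s.
With the tool pointing down it reaches from about 250 to 725 mm from the base axis. Payload 4 kg.
Tool frame: the origin (TCP) lies at the very end of the fingers, on their centre line; the grasp point (between the pads) lies 19 mm behind it; z points along the fingers, y is the line along which they close (so a half turn about z gives the same grasp; the last joint's range is limited). The gripper opens to 85 mm and grips with 20 to 120 N. Pads are 22 mm wide; open, the fingers measure 114 mm over their backs; the gripper's body (76 mm by 85 mm) begins 54 mm behind the grasp point. The pads swing forward as they close: fully open they stand 13 mm farther back than shut.
Start: joints at [1.162, 0.241, 0.005, 1.335, 0, 1.571], TCP at [198.752, 458.799, 231.306] pointing down, gripper open.
Joint ranges: [-2.72, 2.72], [-1.05, 1.87], [-1.09, 1.28], [-1.99, 2.15], [-1.42, 1.44], [-3.14, 3.14]. Speed limits (rad/s): [2.79, 2.79, 3.14, 3.14, 3.14, 3.14].

INTERFACE

Orientations are given as a unit quaternion [x, y, z, w].
In Python, from plant import bot gives the robot as it stands. The module is installed in compiled form; this text tells all that it offers.
- The arm moves only by the tool play_rows, never from a script. Its argument "series" is a list of rows, each an object with "delta_rot": the turn, a rotation vector about the tool's x, y, z in degrees, a list of three; "slide": the shift along the tool's x, y, z in mm, a list of three; "jaw": the closure, from -1 (fully open) to 1 (shut). A call has 1 to 8 rows; each row shifts and turns the commanded pose from where the row before left it, along the tool's axes as they then stand; what a row does not reach is not made up. A row lasts 1/12 s, in which the tool goes at most 41.7 mm and 7.16 degrees, less where a joint would pass 70% of its speed; a pose out of reach is approached as far as the arm can. A call with a gripper value outside its range is refused whole. The fingers move at their own pace and stop on an object; the grip force is fixed at half the most. Time passes only in rows, so rows that do not move let the fingers close. It gives the time, the measured TCP pose, the force, the opening and the grip force at its end, in the units of the state.
- bot.get_state(): the state, without advancing time (a new reading comes with each control period).
- bot.camera(name): name is "scene" or "side" or "wrist"; returns a dict with "img" (480x640x3 uint8, red, green, blue), "vertical_fov" (degrees; the focal length in pixels is half the picture's height over the tangent of half this angle, whatever the lens; pixels are square), "cx", "cy" (the principal point, pixels), "cam_to_world" (4x4, takes a point from camera to world coordinates); the wrist camera has in their place "T_tool_cam" (4x4, takes a point from camera to tool coordinates, whose origin is the TCP and whose axes are the flange's). Camera axes: x right, y up, looking along -z (the intrinsics and any distortion apply to the point x, -y, -z); pixel columns grow to the right and rows downward; lengths in mm; the calibration is good to about 2 mm. The wrist camera is an equidistant fisheye: a pixel r from the principal point sees the ray r / f radians off the axis. A picture is of the moment at which its call begins: read the wrist's pose just before it. There is no depth.
- bot.sign_off(): hands the job in; it is judged then, once.
The state is a dict: "clock": time; "joint_positions": joint angles; "qd": joint speeds; "joint_torque": joint torques, N m; "position": TCP position; "tcp_rot": TCP orientation; "contact_force": force on the tool from outside, world axes, zero at the start; "moment": the same for the moment, N m; "finger_gap": finger opening in mm; "grasp_force": force on a finger pad.
Only numpy, scipy, OpenCV 4.12 (cv2) and the standard library are available. Lean on these libraries where they do the work, as an engineer would, in place of code of your own. Each camera call takes 0.05 s, during which the arm holds its last target. There are 200 camera calls.

TASK

Tighten down the cover of the filter housing with its four bar-handled nuts in two rounds, working crosswise: in each round do one nut, then the one opposite, then the other opposite pair; the first round takes each nut clockwise only about halfway (40 degrees), the second takes each to its stop, so the cover comes down evenly. Then press the leak tester's push button fully down and let it spring back up. Leave the glassware standing where it is.

Things in the scene. Friction and masses are not known exactly. Their poses are not given: they have to be found in the camera images.
- housing: Round stainless bench filter housing, fixed to the bench, 240 mm across its flange; origin at the centre of its underside, z up. Four nuts on its cover, 92 mm from the centre and 90 degrees apart, stand in the order a, b, c, d around (c across from a, d across from b), about 130 mm between neighbours.
- cover_top (a point): Centre of the top face of the round aluminium cover (240 mm across; a stub 52 mm across stands 22 mm high in its middle), about 100 mm above the bench at the start; z is its normal. Each nut draws its own corner down 5 mm over its travel, so the cover tilts if a nut is ahead of the one across. The gap under the cover closes when all four are home.
- nut_a (a joint): Turn of nut a in rad, clockwise seen from above: 0 to 0.15 at the start (loose), 0.7 halfway, 1.4 (80 degrees) at its hard stop, fully tight. It stays where it is left; about 0.15 N m turns it.
- nut_a_grip (a point): Nut a's grip point: on its turning axis, in its black bar handle, about 37 mm (within 2) above the cover's top face. Bar 70 mm long (x), 14 mm thick (y), 26 mm high, reaching 10 mm above and 16 mm below this point; z up along the axis; turns with the nut. Under it a stem 14 mm across, 7 mm high, on a hub 28 mm across. At the stop the bar lies square to the line to the cover's centre.
- nut_b (a joint): Turn of nut b in rad, clockwise seen from above: 0 to 0.15 at the start (loose), 0.7 halfway, 1.4 (80 degrees) at its hard stop, fully tight. It stays where it is left; about 0.15 N m turns it.
- nut_b_grip (a point): Nut b's grip point: on its turning axis, in its black bar handle, about 37 mm (within 2) above the cover's top face. Bar 70 mm long (x), 14 mm thick (y), 26 mm high, reaching 10 mm above and 16 mm below this point; z up along the axis; turns with the nut. Under it a stem 14 mm across, 7 mm high, on a hub 28 mm across. At the stop the bar lies square to the line to the cover's centre.
- nut_c (a joint): Turn of nut c in rad, clockwise seen from above: 0 to 0.15 at the start (loose), 0.7 halfway, 1.4 (80 degrees) at its hard stop, fully tight. It stays where it is left; about 0.15 N m turns it.
- nut_c_grip (a point): Nut c's grip point: on its turning axis, in its black bar handle, about 37 mm (within 2) above the cover's top face. Bar 70 mm long (x), 14 mm thick (y), 26 mm high, reaching 10 mm above and 16 mm below this point; z up along the axis; turns with the nut. Under it a stem 14 mm across, 7 mm high, on a hub 28 mm across. At the stop the bar lies square to the line to the cover's centre.
- nut_d (a joint): Turn of nut d in rad, clockwise seen from above: 0 to 0.15 at the start (loose), 0.7 halfway, 1.4 (80 degrees) at its hard stop, fully tight. It stays where it is left; about 0.15 N m turns it.
- nut_d_grip (a point): Nut d's grip point: on its turning axis, in its black bar handle, about 37 mm (within 2) above the cover's top face. Bar 70 mm long (x), 14 mm thick (y), 26 mm high, reaching 10 mm above and 16 mm below this point; z up along the axis; turns with the nut. Under it a stem 14 mm across, 7 mm high, on a hub 28 mm across. At the stop the bar lies square to the line to the cover's centre.
- tester: Leak tester: low aluminium box 130 x 110 mm, 64 mm high, fixed to the bench on one side of the housing (left or right), with one round steel push button on top. Origin at the centre of its underside.
- test_button_top (a point): Centre of the top face of the tester's steel push button, 44 mm across, standing 14 mm proud of its collar (collar 60 mm across, its top 76 mm above the bench), about 90 mm above the bench. It moves with the button, which is pressed straight down.
- test_button (a joint): Travel of the push button in m: 0 up, 0.008 fully down; a spring returns it; about 5 N holds it fully down.
- scale: White bench scale with a steel pan, 200 x 150 mm and 49 mm high, fixed, on the other side of the housing from the tester. Origin at the centre of its underside. Not part of the work.
- flask: Glass conical flask, 76 mm across at its foot, 120 mm high, standing on the bench; origin at the centre of its underside. Leave it standing.
- jar: Amber glass jar with white cap, 68 mm across, 110 mm high; origin at the centre of its underside. Leave it standing.
- beaker: Open glass beaker, 70 mm across, 80 mm high; origin at the centre of its underside. Leave it standing.

How it is judged:
By the outcome, as a careful person would: the job done as asked, in the order asked, and still so for the second after the job is handed in, with the robot touching nothing.
It also fails if it takes over 72 s, if anything falls off the work surface, if the arm or the gripper's body presses on something with over 40 N, if the wrist force passes 120 N, or if a joint passes its speed limit or range.

## Working session

There is one attempt and no reset: what is moved stays moved. The work goes in short steps, Python scripts to look and compute and a tool call to move; the robot and the scene stay as the last step left them, time stands still between calls to the robot, and variables do not carry over. Pictures are saved under pics/ and viewed, at most 10 in all, crops included, and the job is handed in when it is done.

Besides the shell and the picture viewer there is one more tool, called after "Call:" in YAML: its name, and indented under it one key for each argument. play_rows: Moves the arm, as the interface text tells. Its arguments: {"type":"object","properties":{"series":{"type":"array","items":{"type":"object","properties":{"delta_rot":{"type":"array","items":{"type":"number"}},"slide":{"type":"array","items":{"type":"number"}},"jaw":{"type":"number"}}}}},"required":["series"]}

```bash
mkdir -p pics; ls; python3 - <<'E'
from plant import bot
import cv2,numpy as np
s=bot.get_state();print(s)
for n in ["scene","side","wrist"]:
    c=bot.camera(n);cv2.imwrite(f"pics/{n}0.png",c["img"][:,:,::-1])
    print(n,{k:(np.round(v,4).tolist() if k!="img" else 0) for k,v in c.items()})
    np.save(f"{n}0.npy",c,allow_pickle=True)
E
```

```text
pics
{'clock': 0.0, 'joint_positions': array([ 1.16197095e+00,  2.41423807e-01,  3.70601905e-03,  1.33515740e+00,
       -3.21572831e-05,  1.57079134e+00]), 'qd': array([-1.01042082e-03,  5.12196076e-04, -4.29564712e-05, -6.78424850e-04,
        6.07847910e-04, -2.01401056e-03]), 'joint_torque': array([ 1.10393932e-03, -3.72316682e+01,  2.52408046e+01,  1.68859115e-02,
        8.11737391e-05, -9.53868238e-06]), 'position': array([198.5267003 , 458.21755381, 230.40057103]), 'tcp_rot': array([ 2.02989541e-01,  9.79180354e-01, -1.02105093e-03, -1.95254364e-04]), 'contact_force': array([0.64623801, 0.64127436, 0.09688122]), 'moment': array([-0.01169368,  0.01394665, -0.00219815]), 'grasp_force': 0.0, 'finger_gap': 85.17377333453798}
scene {'img': 0, 'vertical_fov': 54.8691, 'cx': 322.7735, 'cy': 239.3727, 'cam_to_world': [[-0.7897, -0.4401, 0.4274, 872.5454], [0.6134, -0.5734, 0.5431, 440.7982], [0.006, 0.691, 0.7228, 689.1699], [0.0, 0.0, 0.0, 1.0]]}
side {'img': 0, 'vertical_fov': 50.7416, 'cx': 323.8891, 'cy': 244.729, 'cam_to_world': [[0.8242, 0.3154, -0.4703, 125.534], [-0.5662, 0.4742, -0.6743, -589.0366], [0.0104, 0.822, 0.5694, 616.2535], [0.0, 0.0, 0.0, 1.0]]}
wrist {'img': 0, 'vertical_fov': 65.7065, 'cx': 320.1756, 'cy': 236.867, 'T_tool_cam': [[-0.0005, 0.956, 0.2932, 74.5172], [1.0, 0.0003, 0.0009, -0.2632], [0.0008, 0.2932, -0.956, -141.1022], [0.0, 0.0, 0.0, 1.0]]}
```

View pics/scene0.png

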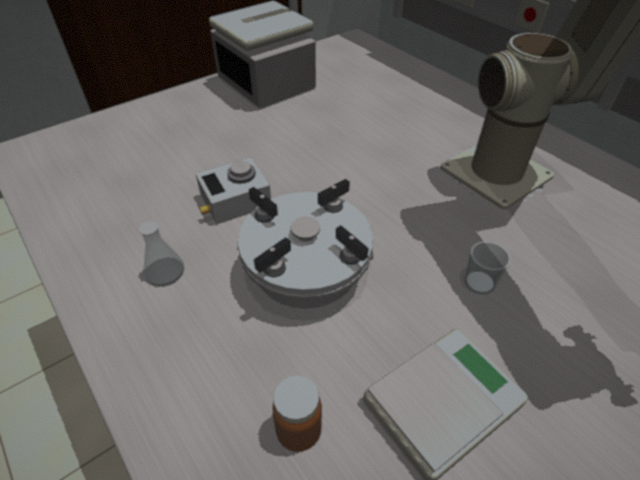

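View pics/side0.png

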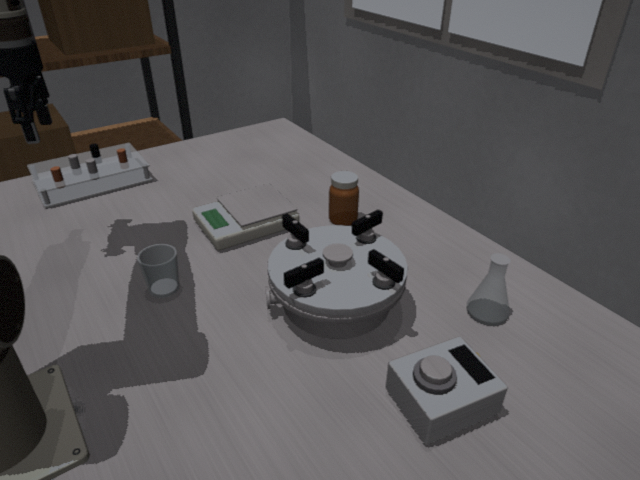

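The scene view shows four black bars at about (264,203), (333,193), (351,243) and (272,254), with the button at (240,168). The side view shows the bars at (304,272), (296,227), (367,222) and (386,265), with the button at (436,368).

```bash
cat > h.py <<'E'
import numpy as np,cv2
from scipy.spatial.transform import Rotation as R
def ray(c,uv,T=None):
    uv=np.atleast_2d(np.array(uv,float)); f=240/np.tan(np.radians(c["vertical_fov"])/2)
    x=(uv[:,0]-c["cx"])/f; y=(uv[:,1]-c["cy"])/f
    if T is None: T=c["cam_to_world"]; d=np.c_[x,-y,-np.ones(len(x))]
    else:
        r=np.hypot(x,y)+1e-12; d=np.c_[x/r*np.sin(r),-y/r*np.sin(r),-np.cos(r)]
    T=np.array(T); d=d@T[:3,:3].T
    return T[:3,3],d/np.linalg.norm(d,axis=1)[:,None]
def onplane(c,uv,z,T=None):
    o,d=ray(c,uv,T); return o+d*((z-o[2])/d[:,2])[:,None]
def tri(o,d):  # lists of origins, dirs
    P=[np.eye(3)-np.outer(v,v) for v in d]
    X=np.linalg.solve(sum(P),sum(p@q for p,q in zip(P,o)))
    return X,max(np.linalg.norm(p@(X-q)) for p,q in zip(P,o))
def bars(img,box,th=45,amin=60):
    m=(img.max(2)<th).astype(np.uint8); k=np.zeros_like(m); x0,y0,x1,y1=box; k[y0:y1,x0:x1]=1; m*=k
    m=cv2.morphologyEx(m,cv2.MORPH_OPEN,np.ones((2,2)))
    out=[]
    for q in cv2.findContours(m,cv2.RETR_EXTERNAL,cv2.CHAIN_APPROX_NONE)[0]:
        if cv2.contourArea(q)<amin: continue
        q=cv2.convexHull(q); M=cv2.moments(q); c=np.array([M['m10'],M['m01']])/M['m00']
        r=cv2.minAreaRect(q); a=.5*np.arctan2(2*M['mu11'],M['mu20']-M['mu02'])
        out.append((c,M['m00'],a,max(r[1])))
    return out
def tool(s):
    T=np.eye(4);T[:3,:3]=R.from_quat(s["tcp_rot"]).as_matrix();T[:3,3]=s["position"];return T
E
python3 - <<'E'
from h import *
A=np.load("scene0.npy",allow_pickle=True).item();B=np.load("side0.npy",allow_pickle=True).item()
a=bars(A["img"],(235,170,385,280));b=bars(B["img"],(265,200,415,300))
for q in a+b: print(np.round(q[0],1),q[1],round(q[2],2),round(q[3]))
for q in a:
    for p in b:
        o1,d1=ray(A,q[0]);o2,d2=ray(B,p[0]);X,e=tri([o1,o2],[d1[0],d2[0]])
        if e<5: 
            t=[]
            for c,w in((A,q),(B,p)):
                v=np.array([np.cos(w[2]),np.sin(w[2])])*12
                P=onplane(c,[w[0]-v,w[0]+v],X[2]);D=P[1]-P[0];t.append(np.degrees(np.arctan2(D[1],D[0]))%180)
            print(np.round(X,1),round(e,2),np.round(t,1),q[0].round(),p[0].round())
for uva,uvb in(((305,227),(338,254)),((240,167),(435,366))):
    o1,d1=ray(A,uva);o2,d2=ray(B,uvb);print(tri([o1,o2],[d1[0],d2[0]]))
for n,uv,z in(("beakA",(481,285),0),("flaskA",(164,270),0),("jarA",(298,432),0)):
    print(n,onplane(A,uv,z).round())
E
```

```text
[273.  256.3] 494.0 -0.67 42
[352.5 244.4] 426.5 0.77 40
[263.6 203.1] 348.5 0.75 35
[333.6 193.9] 353.5 -0.58 34
[304.1 274.1] 625.0 -0.45 43
[386.7 269.2] 696.5 0.76 42
[295.9 231.2] 502.5 0.95 38
[365.4 225.4] 771.5 -0.94 32
[ 6.273e+02 -6.000e-01  1.268e+02] 0.47 [11.4 30.8] [273. 256.] [365. 225.]
[510.4  55.6 126.3] 3.35 [87.8 79.3] [353. 244.] [296. 231.]
[ 571.4 -120.6  127.4] 2.5 [91.  84.2] [264. 203.] [387. 269.]
[455.5 -60.4 129.2] 1.55 [6.9 5.1] [334. 194.] [304. 274.]
(array([541.40817553, -32.761685  , 116.80280089]), np.float64(1.201493630796714))
(array([ 524.98197967, -286.39389693,   86.24947475]), np.float64(0.08599245486557144))
beakA [[301. 199.   0.]]
flaskA [[ 759. -199.    0.]]
jarA [[735. 211.   0.]]
```

Call:
play_rows:
  series:
    - {"slide":[-31.5,-19,-6.5],"delta_rot":[0,0,0],"jaw":-1}
    - {"slide":[-31.5,-19,-6.5],"delta_rot":[0,0,0],"jaw":-1}
    - {"slide":[-31.5,-19,-6.5],"delta_rot":[0,0,0],"jaw":-1}
    - {"slide":[-31.5,-19,-6.5],"delta_rot":[0,0,0],"jaw":-1}
    - {"slide":[-31.5,-19,-6.5],"delta_rot":[0,0,0],"jaw":-1}
    - {"slide":[-31.5,-19,-6.5],"delta_rot":[0,0,0],"jaw":-1}
    - {"slide":[-31.5,-19,-6.5],"delta_rot":[0,0,0],"jaw":-1}
    - {"slide":[-31.5,-19,-6.5],"delta_rot":[0,0,0],"jaw":-1}

```text
clock: 0.82
position: [370.0, 217.4, 283.5]
tcp_rot: [0.203, 0.979, -0.0, -0.0]
contact_force: [0.8, 0.2, -1.5]
finger_gap: 85.2
grasp_force: 0.0
```

Call:
play_rows:
  series:
    - {"slide":[-31.5,-19,-6.5],"delta_rot":[0,0,0],"jaw":-1}
    - {"slide":[-31.5,-19,-6.5],"delta_rot":[0,0,0],"jaw":-1}
    - {"slide":[-31.5,-19,-6.5],"delta_rot":[0,0,0],"jaw":-1}
    - {"slide":[-31.5,-19,-6.5],"delta_rot":[0,0,0],"jaw":-1}
    - {"slide":[-31.5,-19,-6.5],"delta_rot":[0,0,0],"jaw":-1}
    - {"slide":[-31.5,-19,-6.5],"delta_rot":[0,0,0],"jaw":-1}
    - {"slide":[-31.5,-19,-6.5],"delta_rot":[0,0,0],"jaw":-1}
    - {"slide":[-31.5,-19,-6.5],"delta_rot":[0,0,0],"jaw":-1}

```text
clock: 1.48
position: [541.0, -22.3, 335.3]
tcp_rot: [0.203, 0.979, 0.0, -0.0]
contact_force: [0.5, 0.4, 0.0]
finger_gap: 85.0
grasp_force: 0.0
```

Call:
play_rows:
  series:
    - {"slide":[0,0,0],"delta_rot":[0,0,7],"jaw":-1}
    - {"slide":[0,0,0],"delta_rot":[0,0,7],"jaw":-1}
    - {"slide":[0,0,0],"delta_rot":[0,0,7],"jaw":-1}
    - {"slide":[0,0,0],"delta_rot":[0,0,7],"jaw":-1}
    - {"slide":[0,0,0],"delta_rot":[0,0,7],"jaw":-1}
    - {"slide":[0,0,0],"delta_rot":[0,0,7],"jaw":-1}
    - {"slide":[0,0,0],"delta_rot":[0,0,7],"jaw":-1}
    - {"slide":[0,0,0],"delta_rot":[0,0,7],"jaw":-1}

```text
clock: 2.15
position: [540.2, -20.5, 334.8]
tcp_rot: [0.641, 0.767, -0.0, -0.0]
contact_force: [0.1, -0.0, 0.1]
finger_gap: 85.4
grasp_force: 0.0
```

```bash
python3 - <<'E'
from plant import bot
from h import *
s=bot.get_state();c=bot.camera("wrist");np.save("w1.npy",{**c,"s":s},allow_pickle=True)
cv2.imwrite("pics/w1.png",c["img"][:,:,::-1])
print(s["joint_positions"].round(3),s["position"].round(1),tool(s)[:3,0].round(3),s["clock"],abs(s["qd"]).max())
E
```

```text
[-0.038  0.31   0.365  1.626  0.     1.354] [540.2 -20.5 334.8] [-0.178  0.984  0.   ] 2.15 1.448566796250645
```

View pics/w1.png

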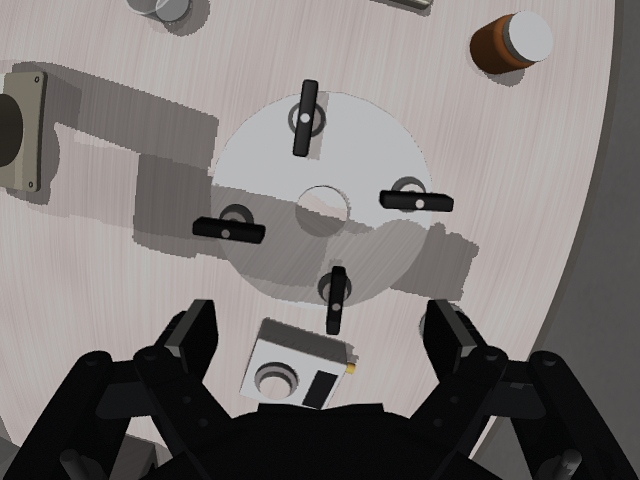

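The wrist view shows four bars whose white axis marks sit at about (306,118), (226,232), (419,203) and (336,300), the stub at (323,210), and the button at (277,378).

```bash
cat >> h.py <<'E'
def wristbars(c,T,boxes):
    """per box: white dot pixel, bar long axis yaw (deg) at dot plane z"""
    out=[]
    for (x0,y0,x1,y1) in boxes:
        im=c["img"][y0:y1,x0:x1].max(2); m=(im<70).astype(np.uint8)
        q=max(cv2.findContours(m,cv2.RETR_EXTERNAL,cv2.CHAIN_APPROX_NONE)[0],key=cv2.contourArea)
        h=np.zeros_like(m); cv2.drawContours(h,[cv2.convexHull(q)],-1,1,-1)
        h=cv2.erode(h,np.ones((3,3))); y,x=np.nonzero((h>0)&(im>110))
        box=cv2.boxPoints(cv2.minAreaRect(q)); e=[box[1]-box[0],box[2]-box[1]]; v=max(e,key=np.linalg.norm)
        dot=np.array([np.median(x)+x0,np.median(y)+y0]) if len(x)>3 else None
        M=cv2.moments(cv2.convexHull(q)); cen=np.array([M['m10']/M['m00']+x0,M['m01']/M['m00']+y0])
        out.append((dot,cen,v,len(x)))
    return out
E
python3 - <<'E'
from h import *
A=np.load("scene0.npy",allow_pickle=True).item();B=np.load("side0.npy",allow_pickle=True).item()
W=np.load("w1.npy",allow_pickle=True).item();T=tool(W["s"])@W["T_tool_cam"]
names="lbrt"
bx=[(185,205,270,255),(320,255,355,340),(370,180,460,222),(285,70,330,162)]
wb=wristbars(W,T,bx)
pa=[(333.6,193.9),(263.6,203.1),(273,256.3),(352.5,244.4)];pb=[(304.1,274.1),(386.7,269.2),None,(295.9,231.2)]
D=[]
for i in range(4):
    dot,cen,v,n=wb[i]; o=[];d=[]
    for c,uv,t in((W,cen,T),(A,pa[i],None),(B,pb[i],None)):
        if uv is None: continue
        oo,dd=ray(c,uv,t);o.append(oo);d.append(dd[0])
    X,e=tri(o,d)
    u=v/2*.8;P=onplane(W,[cen-u,cen+u],127,T);a=np.degrees(np.arctan2(*(P[1]-P[0])[1::-1]))%180
    X2=onplane(W,dot,139,T)[0];D.append(X2)
    print(names[i],X.round(1),round(e,1),"dot",dot,n,X2.round(1),"ang",round(a,1),"len",np.linalg.norm(P[1]-P[0])/.8)
D=np.array(D);C=D.mean(0);print("centre",C,[ (np.hypot(*q[:2]).round(1),np.degrees(np.arctan2(q[1],q[0])).round(1)) for q in D-C])
E
```

```text
l [456.1 -58.4 128.7] 2.3 dot [218. 215.] 79 [445. -45. 139.] ang 1.6 len 74.52135530372912
b [ 572.3 -118.4  126.6] 3.4 dot [327. 305.] 198 [ 564.7 -119.3  139. ] ang 101.1 len 79.91622553236925
r [628.7   2.3 130.2] 0.6 dot [417. 190.] 227 [626.3  12.2 139. ] ang 9.9 len 75.5772771424788
t [512.4  57.1 126.4] 4.3 dot [314. 118.] 255 [520.   58.9 139. ] ang 91.4 len 72.68278381078377
centre [539.01311156 -23.30249853 139.        ] [(np.float64(96.5), np.float64(-167.0)), (np.float64(99.4), np.float64(-75.0)), (np.float64(94.2), np.float64(22.1)), (np.float64(84.4), np.float64(103.0))]
```

```bash
sed -i 's/im<70/im<42/; s/np.ones((3,3))); y,x=np.nonzero((h>0)&(im>110))/np.ones((5,5))); y,x=np.nonzero((h>0)\&(im>90))/' h.py
cat > m.py <<'E'
from h import *
W=np.load("w1.npy",allow_pickle=True).item();T=tool(W["s"])@W["T_tool_cam"]
A=np.load("scene0.npy",allow_pickle=True).item();B=np.load("side0.npy",allow_pickle=True).item()
names="lbrt"
bx=[(185,205,270,255),(320,255,355,340),(370,180,460,222),(285,70,330,162)]
wb=wristbars(W,T,bx)
pa=[(333.6,193.9),(263.6,203.1),(273,256.3),(352.5,244.4)];pb=[(304.1,274.1),(386.7,269.2),None,(295.9,231.2)]
D=[]
for i in range(4):
    dot,cen,v,n=wb[i]; o=[];d=[]
    for c,uv,t in((W,cen,T),(A,pa[i],None),(B,pb[i],None)):
        if uv is None: continue
        oo,dd=ray(c,uv,t);o.append(oo);d.append(dd[0])
    X,e=tri(o,d)
    u=v/2*.8;P=onplane(W,[cen-u,cen+u],127,T);a=np.degrees(np.arctan2(*(P[1]-P[0])[1::-1]))%180
    X2=onplane(W,dot,139,T)[0];D.append(X2)
    print(names[i],X.round(1),round(e,1),"dot",dot,n,X2.round(1),"ang",round(a,1),"len",np.linalg.norm(P[1]-P[0])/.8)
D=np.array(D);C=D.mean(0);print("centre",C,[ (np.hypot(*q[:2]).round(1),np.degrees(np.arctan2(q[1],q[0])).round(1)) for q in D-C])
E
python3 m.py; python3 - <<'E'
from h import *
W=np.load("w1.npy",allow_pickle=True).item();print(W["img"][205:255:3,185:270:4].max(2))
E
```

```text
l [456.2 -58.3 128.6] 2.3 dot [228. 217.] 203 [455.1 -45.3 139. ] ang 1.9 len 73.8167346699995
b [ 572.2 -118.4  126.5] 3.5 dot [327.  300.5] 94 [ 563.8 -114.3  139. ] ang 93.4 len 79.79801509258306
r [629.4   1.2 130.4] 0.7 dot [419. 203.] 62 [6.312e+02 4.000e-01 1.390e+02] ang 7.2 len 75.27588272125162
t [511.2  56.8 126.4] 3.5 dot [305. 117.] 77 [512.   58.5 139. ] ang 90.9 len 72.09285457017036
centre [540.49687971 -25.16914945 139.        ] [(np.float64(87.8), np.float64(-166.7)), (np.float64(92.1), np.float64(-75.3)), (np.float64(94.2), np.float64(15.8)), (np.float64(88.4), np.float64(108.8))]
[[ 99  99 100  99 100 100  97 124 121 128 130  55  38  37  22 125 128 128
  130 129 132 131]
 [ 98 100 101  99 100 101  99 126 126 127  59  41  38  39  41  35 132 128
  128 132 131 128]
 [ 97 100 103  99 102 100 100 122 127 114  40  54  56  47  45  40  41 130
  129 132 131 130]
 [ 97  99 102  98 103 101 100 124 125  37  79 105 104 104  58  43  40 124
  131 130 128 130]
 [ 98 100 101 100  16  32  48 135 135  36 100 105 103 103 104  42  41 110
  131 130 129 127]
 [ 98 100 100   2   4   7   
[... 388 characters left out ...]
2  59  15  17  16  18  17  17
   12   9 103 124]
 [100 100  96  66  25   7  10  12  14  34 100  48  17  15  15  15  17  17
   17   8 135 128]
 [100 101 100  99 102 100 101  91  89  42  18   8  14  13  14  15  14  15
   16   6 126 125]
 [118 116 117 115 116 114 116 105 115 121 125 128 111  85  53  17   7  12
   13  60 128 124]
 [118 118 117 115 115 112 115 113 116 123 124 123 123 129 128 127 130 134
  101 126 124 127]
 [118 117 117 115 116 112 115 113 116 113 124 125 125 127 127 127 123 125
  125 126 124 126]
 [119 117 116 115 116 112 114 113 116 113 123 123 128 126 126 125 126 129
  123 122 126 127]
 [119 116 115 175 109 109 113 113 114 112 124 124 126 127 127 124 125 124
  126 124 126 126]]
```

```bash
sed -i 's/im<42/im<24/' h.py; python3 m.py
```

```text
l [455.2 -60.6 129.3] 1.6 dot [225. 233.] 40 [453.8 -61.7 139. ] ang 2.4 len 73.7019377263324
b [ 572.9 -118.6  126.8] 3.1 dot [336. 307.] 36 [ 574.2 -120.   139. ] ang 97.7 len 80.06017923940273
r [629.5   1.2 130.5] 0.8 dot [419. 203.] 61 [6.312e+02 4.000e-01 1.390e+02] ang 8.0 len 74.52326764033178
t [511.5  55.  126.4] 4.5 dot [306. 118.] 49 [513.   57.7 139. ] ang 89.4 len 71.70373470607446
centre [543.05143324 -30.89075712 139.        ] [(np.float64(94.4), np.float64(-161.0)), (np.float64(94.4), np.float64(-70.7)), (np.float64(93.5), np.float64(19.6)), (np.float64(93.6), np.float64(108.7))]
```

Call:
play_rows:
  series:
    - {"slide":[20,-3.5,31],"delta_rot":[0,0,0],"jaw":-1}
    - {"slide":[20,-3.5,31],"delta_rot":[0,0,0],"jaw":-1}
    - {"slide":[20,-3.5,31],"delta_rot":[0,0,0],"jaw":-1}
    - {"slide":[20,-3.5,31],"delta_rot":[0,0,0],"jaw":-1}
    - {"slide":[0,0,0],"delta_rot":[0,0,5],"jaw":-1}
    - {"slide":[0,0,0],"delta_rot":[0,0,4],"jaw":-1}
    - {"slide":[0,0,0],"delta_rot":[0,0,0],"jaw":-1}
    - {"slide":[0,0,0],"delta_rot":[0,0,0],"jaw":-1}

```text
clock: 2.87
position: [512.0, 55.7, 211.2]
tcp_rot: [0.696, 0.718, -0.0, -0.0]
contact_force: [-0.4, -0.2, 0.3]
finger_gap: 85.3
grasp_force: 0.0
```

```bash
python3 - <<'E'
from plant import bot
from h import *
s=bot.get_state();c=bot.camera("wrist");np.save("w2.npy",{**c,"s":s},allow_pickle=True)
cv2.imwrite("pics/w2.png",c["img"][:,:,::-1])
print(s["joint_positions"].round(3),s["position"].round(1),tool(s)[:3,0].round(3),s["clock"],abs(s["qd"]).max())
E
```

```text
[ 0.108  0.28   0.004  1.296 -0.     1.648] [512.   55.7 211.2] [-0.031  1.    -0.   ] 2.8667 0.014613460807624885
```

View pics/w2.png

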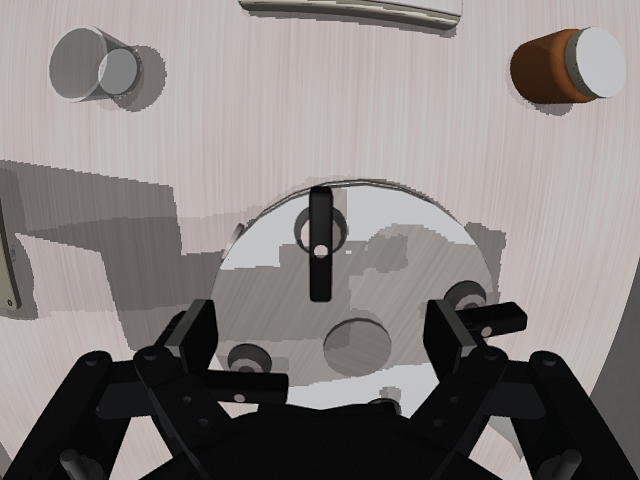

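From this closer pose the wrist view shows bar t with its axis mark at (320,251), bar r at (487,331) and bar l at (239,398). Bar t is lined up with the tool.

```bash
python3 - <<'E'
from h import *
W=np.load("w1.npy",allow_pickle=True).item();T=tool(W["s"])@W["T_tool_cam"]
V=np.load("w2.npy",allow_pickle=True).item();U=tool(V["s"])@V["T_tool_cam"]
im=V["img"].max(2)
def dot(c,u,v,r=9):
    p=c["img"][v-r:v+r,u-r:u+r].max(2); n,l,st,ce=cv2.connectedComponentsWithStats((p>55).astype(np.uint8))
    k=min(range(1,n),key=lambda i:np.linalg.norm(ce[i]-r)); return ce[k]+[u-r,v-r],st[k,4]
for n,a,b in(("t",(306,118),(320,251)),("r",(419,203),(487,331)),("l",(225,233),(239,398))):
    p,na=dot(W,*a);q,nb=dot(V,*b);o1,d1=ray(W,p,T);o2,d2=ray(V,q,U);X,e=tri([o1,o2],[d1[0],d2[0]]);print(n,p,na,q,nb,X.round(1),round(e,2))
    for z in (144,147):print(onplane(W,p,z,T).round(1),onplane(V,q,z,U).round(1))
p,na=dot(W,336,300);print("b",p,na,onplane(W,p,144,T),onplane(W,p,147,T))
# bar t angle: hull edges
m=(im[170:305,295:345]<24).astype(np.uint8);q=max(cv2.findContours(m,0,1)[0],key=cv2.contourArea)
print(cv2.minAreaRect(q))
# stub top circle in w1, button
for uvw,uva,uvb in(((323,210),(305,227),(338,254)),((277,378),(240,167),(435,366))): pass
E
```

```text
t [304.44705882 117.52941176] 85 [320.43506494 250.86363636] 154 [512.   57.8 145.4] 0.12
[[511.8  57.8 144. ]] [[512.1  57.3 144. ]]
[[511.9  57.8 147. ]] [[512.1  58.4 147. ]]
r [419.41666667 203.38888889] 72 [487.376 333.456] 125 [628.4   1.9 150. ] 0.17
[[630.1   0.9 144. ]] [[632.1  -1.8 144. ]]
[[629.2   1.4 147. ]] [[6.304e+02 1.000e-01 1.470e+02]]
l [225.32075472 233.35849057] 53 [238.49342105 401.13157895] 152 [456.6 -57.7 151.5] 0.27
[[455.2 -60.3 144. ]] [[454.3 -64.8 144. ]]
[[455.9 -59.3 147. ]] [[455.1 -62.  147. ]]
b [335.74418605 305.90697674] 43 [[ 573.02109753 -116.26003413  144.        ]] [[ 572.60722791 -114.73268708  147.        ]]
((25.5, 73.0), (114.0, 23.0), 90.0)
```

Call:
play_rows:
  series:
    - {"slide":[2.3,0,30],"delta_rot":[0,0,0],"jaw":-1}
    - {"slide":[0,0,30],"delta_rot":[0,0,0],"jaw":-1}
    - {"slide":[0,0,30],"delta_rot":[0,0,0],"jaw":-1}
    - {"slide":[0,0,0],"delta_rot":[0,0,0],"jaw":-1}
    - {"slide":[0,0,0],"delta_rot":[0,0,0],"jaw":1}
    - {"slide":[0,0,0],"delta_rot":[0,0,0],"jaw":1}
    - {"slide":[0,0,0],"delta_rot":[0,0,0],"jaw":1}
    - {"slide":[0,0,0],"delta_rot":[0,0,0],"jaw":1}

```text
clock: 3.58
position: [513.6, 58.0, 123.5]
tcp_rot: [0.697, 0.717, 0.002, 0.001]
contact_force: [0.2, 0.7, -0.1]
finger_gap: 38.8
grasp_force: 0.0
```

Call:
play_rows:
  series:
    - {"slide":[0,0,0],"delta_rot":[0,0,0],"jaw":1}
    - {"slide":[0,0,0],"delta_rot":[0,0,0],"jaw":1}

```text
clock: 3.75
position: [512.4, 58.0, 122.4]
tcp_rot: [0.697, 0.717, 0.001, 0.0]
contact_force: [-0.2, 0.9, 2.4]
finger_gap: 13.0
grasp_force: 59.9
```

Call:
play_rows:
  series:
    - {"slide":[0,0,0.4],"delta_rot":[0,0,6.5],"jaw":1}
    - {"slide":[0,0,0.4],"delta_rot":[0,0,6.5],"jaw":1}
    - {"slide":[0,0,0.4],"delta_rot":[0,0,6.5],"jaw":1}
    - {"slide":[0,0,0.4],"delta_rot":[0,0,6.5],"jaw":1}
    - {"slide":[0,0,0.4],"delta_rot":[0,0,6.5],"jaw":1}
    - {"slide":[0,0,0],"delta_rot":[0,0,0],"jaw":1}
    - {"slide":[0,0,0],"delta_rot":[0,0,0],"jaw":1}

```text
clock: 4.33
position: [512.1, 58.5, 121.1]
tcp_rot: [0.87, 0.493, 0.001, 0.0]
contact_force: [-4.4, 3.5, 7.9]
finger_gap: 13.1
grasp_force: 61.6
```

```bash
cat > st.py <<'E'
from plant import bot
from h import *
import sys
s=bot.get_state();x=tool(s)[:3,0];yaw=np.arctan2(x[1],x[0])
print(s["position"].round(1),"yaw",np.degrees(yaw).round(1),"F",s["contact_force"].round(1),"M",s["moment"].round(2),"gap",round(s["finger_gap"],1),"j6",s["joint_positions"][5].round(2),s["clock"])
if len(sys.argv)>3:
    d=np.array([float(v) for v in sys.argv[1:4]])-s["position"];print("slide",(tool(s)[:3,:3].T@d).round(1))
    if len(sys.argv)>4: print("rotz",(np.degrees(yaw)-float(sys.argv[4])).round(1))
E
python3 st.py 572.6 -115 165 97.7
```

```text
[512.1  58.5 121.1] yaw 59.1 F [-4.4  3.5  7.9] M [-0.16  0.46 -0.17] gap 13.1 j6 2.22 4.3333
slide [-117.7  141.1  -44. ]
rotz -38.6
```

Call:
play_rows:
  series:
    - {"slide":[0,0,0],"delta_rot":[0,0,0],"jaw":-1}
    - {"slide":[0,0,0],"delta_rot":[0,0,0],"jaw":-1}
    - {"slide":[0,0,0],"delta_rot":[0,0,0],"jaw":-1}
    - {"slide":[0,0,-30],"delta_rot":[0,0,0],"jaw":-1}
    - {"slide":[0,0,-30],"delta_rot":[0,0,0],"jaw":-1}
    - {"slide":[-19.5,23.5,-30],"delta_rot":[0,0,0],"jaw":-1}
    - {"slide":[-19.6,23.5,0],"delta_rot":[0,0,0],"jaw":-1}
    - {"slide":[-19.6,23.5,0],"delta_rot":[0,0,0],"jaw":-1}

```text
clock: 5.0
position: [543.9, -28.6, 211.2]
tcp_rot: [0.87, 0.494, 0.002, 0.002]
contact_force: [0.7, -0.2, -0.5]
finger_gap: 85.1
grasp_force: 0.0
```

Call:
play_rows:
  series:
    - {"slide":[-19.6,23.5,0],"delta_rot":[0,0,0],"jaw":-1}
    - {"slide":[-19.6,23.5,0],"delta_rot":[0,0,0],"jaw":-1}
    - {"slide":[-19.6,23.5,0],"delta_rot":[0,0,0],"jaw":-1}
    - {"slide":[0,0,0],"delta_rot":[0,0,-7],"jaw":-1}
    - {"slide":[0,0,0],"delta_rot":[0,0,-7],"jaw":-1}
    - {"slide":[0,0,0],"delta_rot":[0,0,-7],"jaw":-1}
    - {"slide":[0,0,0],"delta_rot":[0,0,-7],"jaw":-1}
    - {"slide":[0,0,0],"delta_rot":[0,0,-7],"jaw":-1}

```text
clock: 5.67
position: [572.1, -115.0, 208.0]
tcp_rot: [0.679, 0.734, -0.0, -0.0]
contact_force: [0.2, 0.1, 0.5]
finger_gap: 85.3
grasp_force: 0.0
```

Call:
play_rows:
  series:
    - {"slide":[0,0,0],"delta_rot":[0,0,-3.5],"jaw":-1}
    - {"slide":[0,0,0],"delta_rot":[0,0,0],"jaw":-1}

```text
clock: 5.83
position: [572.1, -114.8, 208.1]
tcp_rot: [0.659, 0.752, -0.0, -0.0]
contact_force: [-0.1, 0.1, 0.6]
finger_gap: 85.3
grasp_force: 0.0
```

```bash
cat > look.py <<'E'
# crop around the nut below the tool; bar angle from the dark blob, dot location
from plant import bot
from h import *
import sys
ztop=float(sys.argv[1]);s=bot.get_state();c=bot.camera("wrist");T=tool(s)@c["T_tool_cam"]
cv2.imwrite(sys.argv[2],c["img"][:,:,::-1])
im=c["img"].max(2);n,l,st,ce=cv2.connectedComponentsWithStats((im[150:335,230:410]<24).astype(np.uint8))
k=min(range(1,n),key=lambda i:np.linalg.norm(ce[i]-[90,100])+(1e3 if st[i,4]<500 else 0))
q=max(cv2.findContours((l==k).astype(np.uint8),0,1,offset=(230,150))[0],key=cv2.contourArea)
h=np.zeros_like(im);cv2.drawContours(h,[cv2.convexHull(q)],-1,1,-1);h=cv2.erode(h,np.ones((5,5)))
n,l,st,ce=cv2.connectedComponentsWithStats(((h>0)&(im>50)).astype(np.uint8))
M=cv2.moments(q);cb=np.array([M['m10'],M['m01']])/M['m00']
k=min((i for i in range(1,n) if st[i,4]>40),key=lambda i:np.linalg.norm(ce[i]-cb))
b=cv2.boxPoints(cv2.minAreaRect(q));v=max([b[1]-b[0],b[2]-b[1]],key=np.linalg.norm)*.4
P=onplane(c,[cb-v,cb+v],ztop-5,T);d=P[1]-P[0]
print("dot",ce[k].round(),st[k,4],onplane(c,ce[k],ztop,T)[0].round(1),"bar yaw",np.degrees(np.arctan2(d[1],d[0])).round(1)%180,"len",np.linalg.norm(d)/.8)
E
python3 st.py 572.6 -115 121 97.7; python3 look.py 146.5 pics/w3.png
```

```text
[ 572.1 -114.8  208.1] yaw 97.6 F [-0.1  0.1  0.6] M [-0.04  0.    0.01] gap 85.3 j6 1.24 5.8333
slide [-0.3  0.5 87.1]
rotz -0.1
dot [321. 258.] 157 [ 572.8 -115.3  146.5] bar yaw 95.8 len 72.76910480177168
```

Call:
play_rows:
  series:
    - {"slide":[-0.5,0.5,29],"delta_rot":[0,0,1.6],"jaw":-1}
    - {"slide":[0,0,29],"delta_rot":[0,0,0],"jaw":-1}
    - {"slide":[0,0,29],"delta_rot":[0,0,0],"jaw":1}
    - {"slide":[0,0,0],"delta_rot":[0,0,0],"jaw":1}
    - {"slide":[0,0,0],"delta_rot":[0,0,0],"jaw":1}
    - {"slide":[0,0,0],"delta_rot":[0,0,0],"jaw":1}
    - {"slide":[0,0,0],"delta_rot":[0,0,0],"jaw":1}
    - {"slide":[0,0,0],"delta_rot":[0,0,0],"jaw":1}

```text
clock: 6.55
position: [573.9, -115.4, 123.8]
tcp_rot: [0.669, 0.743, 0.001, 0.002]
contact_force: [-3.2, -2.1, 2.0]
finger_gap: 12.9
grasp_force: 58.7
```

Call:
play_rows:
  series:
    - {"slide":[0,0,0],"delta_rot":[0,0,0],"jaw":1}

```text
clock: 6.63
position: [573.5, -115.5, 123.7]
tcp_rot: [0.67, 0.743, 0.0, 0.001]
contact_force: [-2.2, -0.3, 5.0]
finger_gap: 12.9
grasp_force: 61.2
```

```bash
python3 st.py 572.6 -115 121 59.5
```

```text
[ 573.5 -115.5  123.7] yaw 95.9 F [-2.2 -0.3  5. ] M [-0.07  0.37 -0.1 ] gap 12.9 j6 1.27 6.6333
slide [ 0.6 -0.9  2.7]
rotz 36.4
```

Call:
play_rows:
  series:
    - {"slide":[0,0,0.4],"delta_rot":[0,0,6],"jaw":1}
    - {"slide":[0,0,0.4],"delta_rot":[0,0,6],"jaw":1}
    - {"slide":[0,0,0.4],"delta_rot":[0,0,6],"jaw":1}
    - {"slide":[0,0,0.4],"delta_rot":[0,0,6],"jaw":1}
    - {"slide":[0,0,0.4],"delta_rot":[0,0,6],"jaw":1}
    - {"slide":[0,0,0.4],"delta_rot":[0,0,6.4],"jaw":1}
    - {"slide":[0,0,0],"delta_rot":[0,0,0],"jaw":1}
    - {"slide":[0,0,0],"delta_rot":[0,0,0],"jaw":1}

```text
clock: 7.3
position: [573.6, -115.8, 121.8]
tcp_rot: [0.868, 0.496, 0.001, 0.001]
contact_force: [-2.7, -1.8, 7.2]
finger_gap: 12.6
grasp_force: 61.7
```

```bash
python3 st.py 455.5 -61 208 182.4
```

```text
[ 573.6 -115.8  121.8] yaw 59.5 F [-2.7 -1.8  7.2] M [ 0.02  0.62 -0.21] gap 12.6 j6 1.9 7.3
slide [ -12.7 -129.3  -86.7]
rotz -122.9
```

Open, lift and move to nut l.

Call:
play_rows:
  series:
    - {"slide":[0,0,0],"delta_rot":[0,0,0],"jaw":-1}
    - {"slide":[0,0,0],"delta_rot":[0,0,0],"jaw":-1}
    - {"slide":[0,0,0],"delta_rot":[0,0,0],"jaw":-1}
    - {"slide":[0,0,-29],"delta_rot":[0,0,0],"jaw":-1}
    - {"slide":[0,0,-29],"delta_rot":[0,0,0],"jaw":-1}
    - {"slide":[-2.7,-25,-29],"delta_rot":[0,0,0],"jaw":-1}
    - {"slide":[-5,-35,0],"delta_rot":[0,0,0],"jaw":-1}
    - {"slide":[-5,-35,0],"delta_rot":[0,0,0],"jaw":-1}

```text
clock: 7.97
position: [485.5, -77.8, 207.9]
tcp_rot: [0.868, 0.497, 0.002, 0.001]
contact_force: [0.3, 0.8, 0.1]
finger_gap: 85.3
grasp_force: 0.0
```

Call:
play_rows:
  series:
    - {"slide":[0,-34.3,0],"delta_rot":[0,0,0],"jaw":-1}
    - {"slide":[0,0,0],"delta_rot":[0,0,-7],"jaw":-1}
    - {"slide":[0,0,0],"delta_rot":[0,0,-7],"jaw":-1}
    - {"slide":[0,0,0],"delta_rot":[0,0,-7],"jaw":-1}
    - {"slide":[0,0,0],"delta_rot":[0,0,-7],"jaw":-1}
    - {"slide":[0,0,0],"delta_rot":[0,0,-7],"jaw":-1}
    - {"slide":[0,0,0],"delta_rot":[0,0,-7],"jaw":-1}
    - {"slide":[0,0,0],"delta_rot":[0,0,-7],"jaw":-1}

```text
clock: 8.63
position: [454.8, -60.3, 206.1]
tcp_rot: [0.581, 0.814, 0.0, -0.0]
contact_force: [-0.5, -0.4, 0.1]
finger_gap: 85.4
grasp_force: 0.0
```

Call:
play_rows:
  series:
    - {"slide":[0,0,0],"delta_rot":[0,0,-7],"jaw":-1}
    - {"slide":[0,0,0],"delta_rot":[0,0,-7],"jaw":-1}
    - {"slide":[0,0,0],"delta_rot":[0,0,-7],"jaw":-1}
    - {"slide":[0,0,0],"delta_rot":[0,0,-7],"jaw":-1}
    - {"slide":[0,0,0],"delta_rot":[0,0,-7],"jaw":-1}
    - {"slide":[0,0,0],"delta_rot":[0,0,-7],"jaw":-1}
    - {"slide":[0,0,0],"delta_rot":[0,0,-7],"jaw":-1}
    - {"slide":[0,0,0],"delta_rot":[0,0,-7],"jaw":-1}

```text
clock: 9.3
position: [454.9, -60.4, 206.1]
tcp_rot: [0.131, 0.991, 0.0, 0.0]
contact_force: [-0.7, 1.1, 0.2]
finger_gap: 85.5
grasp_force: 0.0
```

Call:
play_rows:
  series:
    - {"slide":[0,0,0],"delta_rot":[0,0,-7],"jaw":-1}
    - {"slide":[0,0,0],"delta_rot":[0,0,-7],"jaw":-1}
    - {"slide":[0,0,0],"delta_rot":[0,0,-4],"jaw":-1}
    - {"slide":[0,0,0],"delta_rot":[0,0,0],"jaw":-1}
    - {"slide":[0,0,0],"delta_rot":[0,0,0],"jaw":-1}

```text
clock: 9.72
position: [454.9, -60.4, 206.0]
tcp_rot: [-0.022, 1.0, 0.0, -0.0]
contact_force: [-0.3, 0.2, -0.3]
finger_gap: 85.7
grasp_force: 0.0
```

```bash
python3 st.py 455.5 -61 121 182.4; python3 look.py 146.5 pics/w4.png
```

```text
[454.9 -60.4 206. ] yaw -177.5 F [-0.3  0.2 -0.3] M [ 0.03 -0.    0.04] gap 85.7 j6 -0.18 9.7167
slide [-0.6 -0.6 85. ]
rotz -359.9
dot [324. 259.] 152 [454.9 -59.  146.5] bar yaw 2.6 len 72.40304155982442
```

Call:
play_rows:
  series:
    - {"slide":[0,1,29],"delta_rot":[0,0,0],"jaw":-1}
    - {"slide":[0,0,29],"delta_rot":[0,0,0],"jaw":-1}
    - {"slide":[0,0,27],"delta_rot":[0,0,0],"jaw":1}
    - {"slide":[0,0,0],"delta_rot":[0,0,0],"jaw":1}
    - {"slide":[0,0,0],"delta_rot":[0,0,0],"jaw":1}
    - {"slide":[0,0,0],"delta_rot":[0,0,0],"jaw":1}
    - {"slide":[0,0,0],"delta_rot":[0,0,0],"jaw":1}
    - {"slide":[0,0,0],"delta_rot":[0,0,0],"jaw":1}

```text
clock: 10.43
position: [456.3, -59.4, 122.9]
tcp_rot: [-0.022, 1.0, 0.0, 0.002]
contact_force: [-0.4, 1.5, 0.7]
finger_gap: 12.9
grasp_force: 58.5
```

Call:
play_rows:
  series:
    - {"slide":[0,0,0],"delta_rot":[0,0,0],"jaw":1}
    - {"slide":[0,0,0.4],"delta_rot":[0,0,6.6],"jaw":1}
    - {"slide":[0,0,0.4],"delta_rot":[0,0,6.6],"jaw":1}
    - {"slide":[0,0,0.4],"delta_rot":[0,0,6.6],"jaw":1}
    - {"slide":[0,0,0.4],"delta_rot":[0,0,6.6],"jaw":1}
    - {"slide":[0,0,0.4],"delta_rot":[0,0,6.6],"jaw":1}
    - {"slide":[0,0,0],"delta_rot":[0,0,0],"jaw":1}
    - {"slide":[0,0,0],"delta_rot":[0,0,0],"jaw":1}

```text
clock: 11.1
position: [455.9, -59.7, 121.4]
tcp_rot: [0.263, 0.965, 0.0, 0.002]
contact_force: [-3.0, 0.5, 8.6]
finger_gap: 12.5
grasp_force: 61.9
```

```bash
python3 st.py 629.5 1 207 188
```

```text
[455.9 -59.7 121.4] yaw 149.5 F [-3.   0.5  8.6] M [ 0.11  0.07 -0.2 ] gap 12.5 j6 0.4 11.1
slide [-119.2  140.4  -85. ]
rotz -38.5
```

Call:
play_rows:
  series:
    - {"slide":[0,0,0],"delta_rot":[0,0,0],"jaw":-1}
    - {"slide":[0,0,0],"delta_rot":[0,0,0],"jaw":-1}
    - {"slide":[0,0,0],"delta_rot":[0,0,0],"jaw":-1}
    - {"slide":[0,0,-29],"delta_rot":[0,0,0],"jaw":-1}
    - {"slide":[0,0,-29],"delta_rot":[0,0,0],"jaw":-1}
    - {"slide":[-19.2,23.4,-28],"delta_rot":[0,0,0],"jaw":-1}
    - {"slide":[-20,23.4,0],"delta_rot":[0,0,0],"jaw":-1}
    - {"slide":[-20,23.4,0],"delta_rot":[0,0,0],"jaw":-1}

```text
clock: 11.77
position: [543.8, -28.9, 207.8]
tcp_rot: [0.263, 0.965, 0.0, 0.003]
contact_force: [1.0, -1.0, -0.1]
finger_gap: 85.2
grasp_force: 0.0
```

Call:
play_rows:
  series:
    - {"slide":[-20,23.4,0],"delta_rot":[0,0,0],"jaw":-1}
    - {"slide":[-20,23.4,0],"delta_rot":[0,0,0],"jaw":-1}
    - {"slide":[-20,23.4,0],"delta_rot":[0,0,0],"jaw":-1}
    - {"slide":[0,0,0],"delta_rot":[0,0,-7],"jaw":-1}
    - {"slide":[0,0,0],"delta_rot":[0,0,-7],"jaw":-1}
    - {"slide":[0,0,0],"delta_rot":[0,0,-7],"jaw":-1}
    - {"slide":[0,0,0],"delta_rot":[0,0,-7],"jaw":-1}
    - {"slide":[0,0,0],"delta_rot":[0,0,-7],"jaw":-1}

```text
clock: 12.43
position: [628.6, 1.2, 204.3]
tcp_rot: [-0.043, 0.999, -0.0, -0.001]
contact_force: [-0.6, -0.2, 0.4]
finger_gap: 85.5
grasp_force: 0.0
```

Call:
play_rows:
  series:
    - {"slide":[0,0,0],"delta_rot":[0,0,-3.5],"jaw":-1}
    - {"slide":[0,0,0],"delta_rot":[0,0,0],"jaw":-1}
    - {"slide":[0,0,0],"delta_rot":[0,0,0],"jaw":-1}

```text
clock: 12.68
position: [628.5, 1.1, 204.7]
tcp_rot: [-0.07, 0.998, -0.0, -0.0]
contact_force: [0.6, 0.6, 0.5]
finger_gap: 85.3
grasp_force: 0.0
```

```bash
python3 st.py 629.5 1 121 188; python3 look.py 146.5 pics/w5.png
```

```text
[628.5   1.1 204.7] yaw -172.0 F [0.6 0.6 0.5] M [ 0.01 -0.02 -0.04] gap 85.3 j6 -0.14 12.6833
slide [-1.  -0.3 83.7]
rotz -360.0
dot [321. 261.] 165 [629.4   1.4 146.5] bar yaw 8.0 len 72.10635952653088
```

Call:
play_rows:
  series:
    - {"slide":[-0.8,0,28],"delta_rot":[0,0,0],"jaw":-1}
    - {"slide":[0,0,28],"delta_rot":[0,0,0],"jaw":-1}
    - {"slide":[0,0,28],"delta_rot":[0,0,0],"jaw":1}
    - {"slide":[0,0,0],"delta_rot":[0,0,0],"jaw":1}
    - {"slide":[0,0,0],"delta_rot":[0,0,0],"jaw":1}
    - {"slide":[0,0,0],"delta_rot":[0,0,0],"jaw":1}
    - {"slide":[0,0,0],"delta_rot":[0,0,0],"jaw":1}
    - {"slide":[0,0,0],"delta_rot":[0,0,0],"jaw":1}

```text
clock: 13.4
position: [631.2, 1.7, 123.7]
tcp_rot: [-0.07, 0.998, 0.0, 0.002]
contact_force: [1.1, 2.7, 3.6]
finger_gap: 13.0
grasp_force: 59.2
```

Call:
play_rows:
  series:
    - {"slide":[0,0,0],"delta_rot":[0,0,0],"jaw":1}
    - {"slide":[0,0,0.4],"delta_rot":[0,0,6.4],"jaw":1}
    - {"slide":[0,0,0.4],"delta_rot":[0,0,6.4],"jaw":1}
    - {"slide":[0,0,0.4],"delta_rot":[0,0,6.4],"jaw":1}
    - {"slide":[0,0,0.4],"delta_rot":[0,0,6.4],"jaw":1}
    - {"slide":[0,0,0.4],"delta_rot":[0,0,6.4],"jaw":1}
    - {"slide":[0,0,0.4],"delta_rot":[0,0,6.4],"jaw":1}
    - {"slide":[0,0,0],"delta_rot":[0,0,0],"jaw":1}

```text
clock: 14.07
position: [631.4, 1.2, 121.9]
tcp_rot: [0.263, 0.965, 0.0, 0.003]
contact_force: [1.9, 1.9, 6.8]
finger_gap: 12.6
grasp_force: 61.8
```

Call:
play_rows:
  series:
    - {"slide":[0,0,0],"delta_rot":[0,0,0],"jaw":1}

```text
clock: 14.15
position: [631.4, 1.2, 121.9]
tcp_rot: [0.262, 0.965, 0.0, 0.003]
contact_force: [0.7, 0.8, 8.4]
finger_gap: 12.5
grasp_force: 61.8
```

```bash
python3 st.py 512 58 205 59.5
```

```text
[631.4   1.2 121.9] yaw 149.7 F [0.7 0.8 8.4] M [-0.21  0.51 -0.16] gap 12.5 j6 0.53 14.15
slide [131.3 -11.1 -83.8]
rotz 90.2
```

Call:
play_rows:
  series:
    - {"slide":[0,0,0],"delta_rot":[0,0,0],"jaw":-1}
    - {"slide":[0,0,0],"delta_rot":[0,0,0],"jaw":-1}
    - {"slide":[0,0,0],"delta_rot":[0,0,0],"jaw":-1}
    - {"slide":[0,0,-28],"delta_rot":[0,0,0],"jaw":-1}
    - {"slide":[0,0,-28],"delta_rot":[0,0,0],"jaw":-1}
    - {"slide":[26,-2.1,-28],"delta_rot":[0,0,0],"jaw":-1}
    - {"slide":[35,-3,0],"delta_rot":[0,0,0],"jaw":-1}
    - {"slide":[35,-3,0],"delta_rot":[0,0,0],"jaw":-1}

```text
clock: 14.82
position: [543.2, 42.8, 204.4]
tcp_rot: [0.262, 0.965, 0.001, 0.002]
contact_force: [-0.7, 0.9, 0.4]
finger_gap: 85.7
grasp_force: 0.0
```

Call:
play_rows:
  series:
    - {"slide":[35.3,-3,0],"delta_rot":[0,0,0],"jaw":-1}
    - {"slide":[0,0,0],"delta_rot":[0,0,7],"jaw":-1}
    - {"slide":[0,0,0],"delta_rot":[0,0,7],"jaw":-1}
    - {"slide":[0,0,0],"delta_rot":[0,0,7],"jaw":-1}
    - {"slide":[0,0,0],"delta_rot":[0,0,7],"jaw":-1}
    - {"slide":[0,0,0],"delta_rot":[0,0,7],"jaw":-1}
    - {"slide":[0,0,0],"delta_rot":[0,0,7],"jaw":-1}
    - {"slide":[0,0,0],"delta_rot":[0,0,7],"jaw":-1}

```text
clock: 15.48
position: [510.2, 57.9, 202.5]
tcp_rot: [0.641, 0.768, -0.0, -0.0]
contact_force: [0.4, 0.3, 0.1]
finger_gap: 85.5
grasp_force: 0.0
```

Call:
play_rows:
  series:
    - {"slide":[0,0,0],"delta_rot":[0,0,7],"jaw":-1}
    - {"slide":[0,0,0],"delta_rot":[0,0,7],"jaw":-1}
    - {"slide":[0,0,0],"delta_rot":[0,0,7],"jaw":-1}
    - {"slide":[0,0,0],"delta_rot":[0,0,7],"jaw":-1}
    - {"slide":[0,0,0],"delta_rot":[0,0,7],"jaw":-1}
    - {"slide":[0,0,0],"delta_rot":[0,0,6],"jaw":-1}
    - {"slide":[0,0,0],"delta_rot":[0,0,0],"jaw":-1}
    - {"slide":[0,0,0],"delta_rot":[0,0,0],"jaw":-1}

```text
clock: 16.15
position: [510.3, 57.9, 202.5]
tcp_rot: [0.867, 0.499, -0.0, -0.0]
contact_force: [0.4, -0.7, -0.1]
finger_gap: 85.6
grasp_force: 0.0
```

```bash
python3 st.py 512 58 119 59.5; python3 look.py 144.5 pics/w6.png
```

```text
[510.3  57.9 202.5] yaw 59.8 F [ 0.4 -0.7 -0.1] M [ 0.01  0.01 -0.04] gap 85.6 j6 2.21 16.15
slide [ 1.   1.4 83.5]
rotz 0.3
dot [322. 255.] 161 [512.8  59.1 144.5] bar yaw 59.900000000000006 len 72.16140860264228
```

View pics/w6.png

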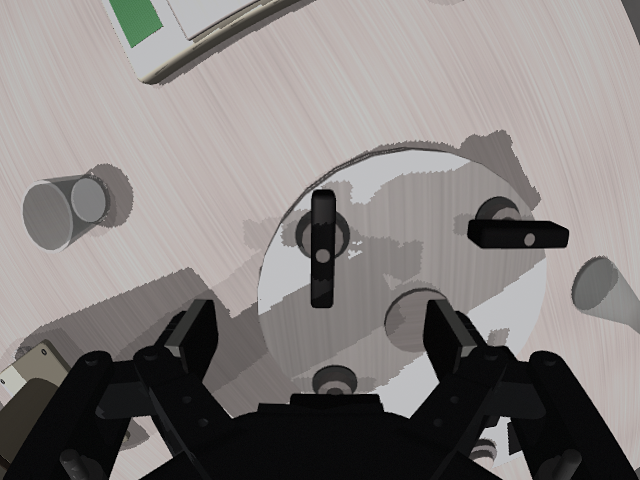

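The view shows bar t at its halfway angle, under the fingers with its mark at (322,255), and bar r also at halfway near (518,235).

Call:
play_rows:
  series:
    - {"slide":[1.2,1.4,28],"delta_rot":[0,0,0],"jaw":-1}
    - {"slide":[0,0,28],"delta_rot":[0,0,0],"jaw":-1}
    - {"slide":[0,0,27],"delta_rot":[0,0,0],"jaw":1}
    - {"slide":[0,0,0],"delta_rot":[0,0,0],"jaw":1}
    - {"slide":[0,0,0],"delta_rot":[0,0,0],"jaw":1}
    - {"slide":[0,0,0],"delta_rot":[0,0,0],"jaw":1}
    - {"slide":[0,0,0],"delta_rot":[0,0,0],"jaw":1}
    - {"slide":[0,0,0],"delta_rot":[0,0,0],"jaw":1}

```text
clock: 16.87
position: [513.2, 59.3, 121.7]
tcp_rot: [0.867, 0.498, 0.002, -0.001]
contact_force: [-4.0, 5.3, 5.9]
finger_gap: 13.0
grasp_force: 58.0
```

Call:
play_rows:
  series:
    - {"slide":[0,0,0],"delta_rot":[0,0,0],"jaw":1}
    - {"slide":[0,0,0.4],"delta_rot":[0,0,6.7],"jaw":1}
    - {"slide":[0,0,0.4],"delta_rot":[0,0,6.7],"jaw":1}
    - {"slide":[0,0,0.4],"delta_rot":[0,0,6.7],"jaw":1}
    - {"slide":[0,0,0.4],"delta_rot":[0,0,6.7],"jaw":1}
    - {"slide":[0,0,0.4],"delta_rot":[0,0,6.7],"jaw":1}
    - {"slide":[0,0,0.4],"delta_rot":[0,0,5],"jaw":1}
    - {"slide":[0,0,0],"delta_rot":[0,0,0],"jaw":1}

```text
clock: 17.53
position: [513.2, 59.5, 120.2]
tcp_rot: [0.983, 0.183, 0.002, -0.0]
contact_force: [-6.2, 5.5, 10.8]
finger_gap: 12.7
grasp_force: 63.3
```

```bash
python3 st.py 573 -115 203 59.5
```

```text
[513.2  59.5 120.2] yaw 21.1 F [-6.2  5.5 10.8] M [ 0.03  0.59 -0.12] gap 12.7 j6 2.89 17.5333
slide [ -6.7 184.3 -82.9]
rotz -38.4
```

Call:
play_rows:
  series:
    - {"slide":[0,0,0.2],"delta_rot":[0,0,2],"jaw":1}
    - {"slide":[0,0,0],"delta_rot":[0,0,2],"jaw":1}
    - {"slide":[0,0,0],"delta_rot":[0,0,1.5],"jaw":1}
    - {"slide":[0,0,0],"delta_rot":[0,0,0],"jaw":1}
    - {"slide":[0,0,0],"delta_rot":[0,0,0],"jaw":1}

```text
clock: 17.95
position: [514.2, 59.7, 120.1]
tcp_rot: [0.99, 0.14, 0.003, -0.0]
contact_force: [-2.9, 4.1, 8.9]
finger_gap: 13.0
grasp_force: 73.7
```

```bash
python3 st.py 573 -115 203 59.5
```

```text
[514.2  59.7 120.1] yaw 16.1 F [-2.9  4.1  8.9] M [0.01 0.23 1.61] gap 13.0 j6 2.98 17.95
slide [  8.7 184.2 -82.8]
rotz -43.4
```

Call:
play_rows:
  series:
    - {"slide":[0,0,0],"delta_rot":[0,0,0],"jaw":-1}
    - {"slide":[0,0,0],"delta_rot":[0,0,0],"jaw":-1}
    - {"slide":[0,0,0],"delta_rot":[0,0,0],"jaw":-1}
    - {"slide":[0,0,-28],"delta_rot":[0,0,0],"jaw":-1}
    - {"slide":[0,0,-28],"delta_rot":[0,0,0],"jaw":-1}
    - {"slide":[1.2,26,-27],"delta_rot":[0,0,0],"jaw":-1}
    - {"slide":[1.5,39,0],"delta_rot":[0,0,0],"jaw":-1}
    - {"slide":[2,40,0],"delta_rot":[0,0,0],"jaw":-1}

```text
clock: 18.62
position: [547.2, -42.1, 202.8]
tcp_rot: [0.99, 0.138, 0.003, 0.001]
contact_force: [1.6, 0.0, -0.1]
finger_gap: 85.4
grasp_force: 0.0
```

Call:
play_rows:
  series:
    - {"slide":[2,40,0],"delta_rot":[0,0,0],"jaw":-1}
    - {"slide":[2,39,0],"delta_rot":[0,0,0],"jaw":-1}
    - {"slide":[0,0,0],"delta_rot":[0,0,-7],"jaw":-1}
    - {"slide":[0,0,0],"delta_rot":[0,0,-7],"jaw":-1}
    - {"slide":[0,0,0],"delta_rot":[0,0,-7],"jaw":-1}
    - {"slide":[0,0,0],"delta_rot":[0,0,-7],"jaw":-1}
    - {"slide":[0,0,0],"delta_rot":[0,0,-7],"jaw":-1}
    - {"slide":[0,0,0],"delta_rot":[0,0,-7],"jaw":-1}

```text
clock: 19.28
position: [570.4, -117.1, 199.8]
tcp_rot: [0.875, 0.485, -0.0, 0.0]
contact_force: [-0.0, -0.3, 0.1]
finger_gap: 85.7
grasp_force: 0.0
```

Call:
play_rows:
  series:
    - {"slide":[0,0,0],"delta_rot":[0,0,-1.5],"jaw":-1}
    - {"slide":[0,0,0],"delta_rot":[0,0,0],"jaw":-1}
    - {"slide":[0,0,0],"delta_rot":[0,0,0],"jaw":-1}

```text
clock: 19.53
position: [570.4, -116.8, 199.9]
tcp_rot: [0.87, 0.493, -0.0, 0.0]
contact_force: [0.3, 0.3, 0.2]
finger_gap: 85.7
grasp_force: 0.0
```

```bash
python3 st.py 573 -115 119.5 59.5; python3 look.py 144.5 pics/w7.png
```

```text
[ 570.4 -116.8  199.9] yaw 59.1 F [0.3 0.3 0.2] M [0.02 0.01 0.01] gap 85.7 j6 1.91 19.5333
slide [ 2.9  1.3 80.4]
rotz -0.4
dot [322. 256.] 165 [ 572.9 -115.1  144.5] bar yaw 58.0 len 72.59698687106905
```

Same sequence for b: turn from 59 to about 15.5, which is 43.5 degrees.

Call:
play_rows:
  series:
    - {"slide":[2.8,1.3,27],"delta_rot":[0,0,0],"jaw":-1}
    - {"slide":[0,0,27],"delta_rot":[0,0,0],"jaw":-1}
    - {"slide":[0,0,26],"delta_rot":[0,0,0],"jaw":1}
    - {"slide":[0,0,0],"delta_rot":[0,0,0],"jaw":1}
    - {"slide":[0,0,0],"delta_rot":[0,0,0],"jaw":1}
    - {"slide":[0,0,0],"delta_rot":[0,0,0],"jaw":1}
    - {"slide":[0,0,0],"delta_rot":[0,0,0],"jaw":1}
    - {"slide":[0,0,0],"delta_rot":[0,0,0],"jaw":1}

```text
clock: 20.25
position: [574.0, -114.6, 122.1]
tcp_rot: [0.87, 0.494, 0.001, 0.001]
contact_force: [-2.0, 1.4, 0.2]
finger_gap: 13.1
grasp_force: 57.9
```

Call:
play_rows:
  series:
    - {"slide":[0,0,0],"delta_rot":[0,0,0],"jaw":1}
    - {"slide":[0,0,0.4],"delta_rot":[0,0,6.7],"jaw":1}
    - {"slide":[0,0,0.4],"delta_rot":[0,0,6.7],"jaw":1}
    - {"slide":[0,0,0.4],"delta_rot":[0,0,6.7],"jaw":1}
    - {"slide":[0,0,0.4],"delta_rot":[0,0,6.7],"jaw":1}
    - {"slide":[0,0,0.4],"delta_rot":[0,0,6.7],"jaw":1}
    - {"slide":[0,0,0.4],"delta_rot":[0,0,5],"jaw":1}
    - {"slide":[0,0,0],"delta_rot":[0,0,2],"jaw":1}

```text
clock: 20.92
position: [573.9, -115.4, 120.2]
tcp_rot: [0.987, 0.161, 0.002, 0.001]
contact_force: [-3.6, -1.5, 6.9]
finger_gap: 13.0
grasp_force: 62.2
```

Call:
play_rows:
  series:
    - {"slide":[0,0,0],"delta_rot":[0,0,2],"jaw":1}
    - {"slide":[0,0,0],"delta_rot":[0,0,1.5],"jaw":1}
    - {"slide":[0,0,0],"delta_rot":[0,0,0],"jaw":1}
    - {"slide":[0,0,0],"delta_rot":[0,0,0],"jaw":1}

```text
clock: 21.25
position: [573.0, -115.7, 120.1]
tcp_rot: [0.991, 0.134, 0.0, 0.002]
contact_force: [-4.5, -2.6, 7.7]
finger_gap: 12.6
grasp_force: 72.5
```

```bash
python3 st.py 455.5 -60 202 149.5
```

```text
[ 573.  -115.7  120.1] yaw 15.4 F [-4.5 -2.6  7.7] M [-0.37  0.91  1.57] gap 12.6 j6 2.67 21.25
slide [-98.4 -84.7 -82.2]
rotz -134.1
```

Call:
play_rows:
  series:
    - {"slide":[0,0,0],"delta_rot":[0,0,0],"jaw":-1}
    - {"slide":[0,0,0],"delta_rot":[0,0,0],"jaw":-1}
    - {"slide":[0,0,0],"delta_rot":[0,0,0],"jaw":-1}
    - {"slide":[0,0,-28],"delta_rot":[0,0,0],"jaw":-1}
    - {"slide":[0,0,-28],"delta_rot":[0,0,0],"jaw":-1}
    - {"slide":[-20,-17,-27],"delta_rot":[0,0,0],"jaw":-1}
    - {"slide":[-26,-22.5,0],"delta_rot":[0,0,0],"jaw":-1}
    - {"slide":[-26,-22.5,0],"delta_rot":[0,0,0],"jaw":-1}

```text
clock: 21.92
position: [488.2, -73.8, 202.4]
tcp_rot: [0.991, 0.132, 0.002, 0.001]
contact_force: [-0.5, 0.9, -0.3]
finger_gap: 85.5
grasp_force: 0.0
```

Call:
play_rows:
  series:
    - {"slide":[-26.4,-22.7,0],"delta_rot":[0,0,0],"jaw":-1}
    - {"slide":[0,0,0],"delta_rot":[0,0,-7],"jaw":-1}
    - {"slide":[0,0,0],"delta_rot":[0,0,-7],"jaw":-1}
    - {"slide":[0,0,0],"delta_rot":[0,0,-7],"jaw":-1}
    - {"slide":[0,0,0],"delta_rot":[0,0,-7],"jaw":-1}
    - {"slide":[0,0,0],"delta_rot":[0,0,-7],"jaw":-1}
    - {"slide":[0,0,0],"delta_rot":[0,0,-7],"jaw":-1}
    - {"slide":[0,0,0],"delta_rot":[0,0,-7],"jaw":-1}

```text
clock: 22.58
position: [455.9, -58.7, 200.7]
tcp_rot: [0.846, 0.534, 0.0, 0.0]
contact_force: [0.0, 0.9, 0.8]
finger_gap: 85.4
grasp_force: 0.0
```

Call:
play_rows:
  series:
    - {"slide":[0,0,0],"delta_rot":[0,0,-7],"jaw":-1}
    - {"slide":[0,0,0],"delta_rot":[0,0,-7],"jaw":-1}
    - {"slide":[0,0,0],"delta_rot":[0,0,-7],"jaw":-1}
    - {"slide":[0,0,0],"delta_rot":[0,0,-7],"jaw":-1}
    - {"slide":[0,0,0],"delta_rot":[0,0,-7],"jaw":-1}
    - {"slide":[0,0,0],"delta_rot":[0,0,-7],"jaw":-1}
    - {"slide":[0,0,0],"delta_rot":[0,0,-7],"jaw":-1}
    - {"slide":[0,0,0],"delta_rot":[0,0,-7],"jaw":-1}

```text
clock: 23.25
position: [455.9, -58.7, 200.7]
tcp_rot: [0.496, 0.868, -0.0, 0.0]
contact_force: [0.9, 0.4, 1.1]
finger_gap: 85.2
grasp_force: 0.0
```

Call:
play_rows:
  series:
    - {"slide":[0,0,0],"delta_rot":[0,0,-7],"jaw":-1}
    - {"slide":[0,0,0],"delta_rot":[0,0,-7],"jaw":-1}
    - {"slide":[0,0,0],"delta_rot":[0,0,-7],"jaw":-1}
    - {"slide":[0,0,0],"delta_rot":[0,0,-7],"jaw":-1}
    - {"slide":[0,0,0],"delta_rot":[0,0,-1],"jaw":-1}
    - {"slide":[0,0,0],"delta_rot":[0,0,0],"jaw":-1}
    - {"slide":[0,0,0],"delta_rot":[0,0,0],"jaw":-1}

```text
clock: 23.83
position: [455.8, -58.7, 200.7]
tcp_rot: [0.267, 0.964, -0.0, -0.0]
contact_force: [-0.4, 0.4, -0.3]
finger_gap: 85.2
grasp_force: 0.0
```

```bash
python3 st.py 455.5 -60 119.5 149.5; python3 look.py 144.5 pics/w8.png
```

```text
[455.8 -58.7 200.7] yaw 149.0 F [-0.4  0.4 -0.3] M [ 0.01 -0.05  0.  ] gap 85.2 j6 0.41 23.8333
slide [-0.4 -1.3 81.2]
rotz -0.5
dot [321. 259.] 161 [454.9 -58.  144.5] bar yaw 149.0 len 72.49005781707963
```

Call:
play_rows:
  series:
    - {"slide":[0,-0.3,27],"delta_rot":[0,0,0],"jaw":-1}
    - {"slide":[0,0,27],"delta_rot":[0,0,0],"jaw":-1}
    - {"slide":[0,0,27],"delta_rot":[0,0,0],"jaw":1}
    - {"slide":[0,0,0],"delta_rot":[0,0,0],"jaw":1}
    - {"slide":[0,0,0],"delta_rot":[0,0,0],"jaw":1}
    - {"slide":[0,0,0],"delta_rot":[0,0,0],"jaw":1}
    - {"slide":[0,0,0],"delta_rot":[0,0,0],"jaw":1}
    - {"slide":[0,0,0],"delta_rot":[0,0,0],"jaw":1}

```text
clock: 24.55
position: [457.1, -59.2, 121.5]
tcp_rot: [0.266, 0.964, 0.0, 0.002]
contact_force: [-0.4, -1.5, 0.1]
finger_gap: 13.3
grasp_force: 58.5
```

Call:
play_rows:
  series:
    - {"slide":[0,0,0],"delta_rot":[0,0,0],"jaw":1}
    - {"slide":[0,0,0.4],"delta_rot":[0,0,6.7],"jaw":1}
    - {"slide":[0,0,0.4],"delta_rot":[0,0,6.7],"jaw":1}
    - {"slide":[0,0,0.4],"delta_rot":[0,0,6.7],"jaw":1}
    - {"slide":[0,0,0.4],"delta_rot":[0,0,6.7],"jaw":1}
    - {"slide":[0,0,0.4],"delta_rot":[0,0,6.7],"jaw":1}
    - {"slide":[0,0,0.4],"delta_rot":[0,0,5],"jaw":1}
    - {"slide":[0,0,0],"delta_rot":[0,0,2],"jaw":1}

```text
clock: 25.22
position: [455.8, -59.9, 119.7]
tcp_rot: [0.584, 0.811, -0.0, 0.001]
contact_force: [-6.9, -1.0, 12.3]
finger_gap: 12.8
grasp_force: 62.7
```

Call:
play_rows:
  series:
    - {"slide":[0,0,0],"delta_rot":[0,0,2],"jaw":1}
    - {"slide":[0,0,0],"delta_rot":[0,0,1.5],"jaw":1}
    - {"slide":[0,0,0],"delta_rot":[0,0,0],"jaw":1}
    - {"slide":[0,0,0],"delta_rot":[0,0,0],"jaw":1}

```text
clock: 25.55
position: [455.6, -59.0, 119.6]
tcp_rot: [0.606, 0.796, 0.0, 0.001]
contact_force: [-7.5, -0.8, 11.9]
finger_gap: 12.6
grasp_force: 75.9
```

```bash
python3 st.py 630 1 202 149.5
```

```text
[455.6 -59.  119.6] yaw 105.5 F [-7.5 -0.8 11.9] M [-0.19  0.64  1.71] gap 12.6 j6 1.17 25.55
slide [ 11.2 184.2 -82.2]
rotz -44.0
```

Call:
play_rows:
  series:
    - {"slide":[0,0,0],"delta_rot":[0,0,0],"jaw":-1}
    - {"slide":[0,0,0],"delta_rot":[0,0,0],"jaw":-1}
    - {"slide":[0,0,0],"delta_rot":[0,0,0],"jaw":-1}
    - {"slide":[0,0,-28],"delta_rot":[0,0,0],"jaw":-1}
    - {"slide":[0,0,-28],"delta_rot":[0,0,0],"jaw":-1}
    - {"slide":[1.5,26,-27],"delta_rot":[0,0,0],"jaw":-1}
    - {"slide":[2.4,39,0],"delta_rot":[0,0,0],"jaw":-1}
    - {"slide":[2.4,40,0],"delta_rot":[0,0,0],"jaw":-1}

```text
clock: 26.22
position: [557.6, -25.5, 203.3]
tcp_rot: [0.608, 0.794, 0.002, 0.002]
contact_force: [1.2, -0.1, 0.0]
finger_gap: 85.5
grasp_force: 0.0
```

Call:
play_rows:
  series:
    - {"slide":[2.4,40,0],"delta_rot":[0,0,0],"jaw":-1}
    - {"slide":[2.4,39,0],"delta_rot":[0,0,0],"jaw":-1}
    - {"slide":[0,0,0],"delta_rot":[0,0,-7],"jaw":-1}
    - {"slide":[0,0,0],"delta_rot":[0,0,-7],"jaw":-1}
    - {"slide":[0,0,0],"delta_rot":[0,0,-7],"jaw":-1}
    - {"slide":[0,0,0],"delta_rot":[0,0,-7],"jaw":-1}
    - {"slide":[0,0,0],"delta_rot":[0,0,-7],"jaw":-1}
    - {"slide":[0,0,0],"delta_rot":[0,0,-7],"jaw":-1}

```text
clock: 26.88
position: [630.4, -0.0, 199.6]
tcp_rot: [0.28, 0.96, 0.0, -0.0]
contact_force: [0.3, 0.1, 0.2]
finger_gap: 85.4
grasp_force: 0.0
```

Call:
play_rows:
  series:
    - {"slide":[0,0,0],"delta_rot":[0,0,-2],"jaw":-1}
    - {"slide":[0,0,0],"delta_rot":[0,0,0],"jaw":-1}
    - {"slide":[0,0,0],"delta_rot":[0,0,0],"jaw":-1}

```text
clock: 27.13
position: [630.3, -0.1, 199.9]
tcp_rot: [0.266, 0.964, 0.0, -0.0]
contact_force: [1.4, -0.0, -0.3]
finger_gap: 85.4
grasp_force: 0.0
```

```bash
python3 st.py 630 1 119.5 149.5; python3 look.py 144.5 pics/w9.png
```

```text
[ 6.303e+02 -1.000e-01  1.999e+02] yaw 149.1 F [ 1.4 -0.  -0.3] M [ 0.01  0.   -0.03] gap 85.4 j6 0.54 27.1333
slide [ 0.8  0.8 80.4]
rotz -0.4
dot [323. 259.] 175 [630.1   1.7 144.5] bar yaw 149.2 len 72.15112175134395
```

Call:
play_rows:
  series:
    - {"slide":[0.8,1,27],"delta_rot":[0,0,0],"jaw":-1}
    - {"slide":[0,0,27],"delta_rot":[0,0,0],"jaw":-1}
    - {"slide":[0,0,26],"delta_rot":[0,0,0],"jaw":1}
    - {"slide":[0,0,0],"delta_rot":[0,0,0],"jaw":1}
    - {"slide":[0,0,0],"delta_rot":[0,0,0],"jaw":1}
    - {"slide":[0,0,0],"delta_rot":[0,0,0],"jaw":1}
    - {"slide":[0,0,0],"delta_rot":[0,0,0],"jaw":1}
    - {"slide":[0,0,0],"delta_rot":[0,0,0],"jaw":1}

```text
clock: 27.85
position: [631.8, 1.1, 122.7]
tcp_rot: [0.266, 0.964, 0.001, 0.002]
contact_force: [1.9, 0.2, 4.0]
finger_gap: 12.9
grasp_force: 58.6
```

Call:
play_rows:
  series:
    - {"slide":[0,0,0],"delta_rot":[0,0,0],"jaw":1}
    - {"slide":[0,0,0.4],"delta_rot":[0,0,6.7],"jaw":1}
    - {"slide":[0,0,0.4],"delta_rot":[0,0,6.7],"jaw":1}
    - {"slide":[0,0,0.4],"delta_rot":[0,0,6.7],"jaw":1}
    - {"slide":[0,0,0.4],"delta_rot":[0,0,6.7],"jaw":1}
    - {"slide":[0,0,0.4],"delta_rot":[0,0,6.7],"jaw":1}
    - {"slide":[0,0,0.4],"delta_rot":[0,0,5],"jaw":1}
    - {"slide":[0,0,0],"delta_rot":[0,0,2],"jaw":1}

```text
clock: 28.52
position: [631.3, 0.3, 121.0]
tcp_rot: [0.584, 0.812, 0.0, 0.002]
contact_force: [1.0, -1.2, 8.3]
finger_gap: 12.4
grasp_force: 64.8
```

Call:
play_rows:
  series:
    - {"slide":[0,0,0],"delta_rot":[0,0,2],"jaw":1}
    - {"slide":[0,0,0],"delta_rot":[0,0,1.5],"jaw":1}
    - {"slide":[0,0,0],"delta_rot":[0,0,0],"jaw":1}
    - {"slide":[0,0,0],"delta_rot":[0,0,0],"jaw":1}

```text
clock: 28.85
position: [631.5, -0.1, 121.0]
tcp_rot: [0.606, 0.796, -0.0, 0.003]
contact_force: [-0.8, -3.5, 8.3]
finger_gap: 13.0
grasp_force: 81.8
```

```bash
python3 st.py 541 -40 300 105; python3 - <<'E'
from h import *
A=np.load("scene0.npy",allow_pickle=True).item();B=np.load("side0.npy",allow_pickle=True).item()
W=np.load("w1.npy",allow_pickle=True).item();T=tool(W["s"])@W["T_tool_cam"]
o,d=zip(*[(r[0],r[1][0]) for r in (ray(A,(240,167)),ray(B,(435,366)),ray(W,(277,378),T))])
print(tri(o,d),onplane(W,(277,378),90,T),onplane(A,(240,167),90),onplane(B,(435,366),90))
E
```

```text
[ 6.315e+02 -1.000e-01  1.210e+02] yaw 105.4 F [-0.8 -3.5  8.3] M [-1.14  0.7   1.86] gap 13.0 j6 1.3 28.85
slide [ -15.2  -97.3 -179.3]
rotz 0.4
(array([ 526.71440417, -281.38798264,   81.91010699]), np.float64(8.139967041408449)) [[ 526.27099266 -264.22876369   90.        ]] [[ 527.19778748 -281.94591273   90.        ]] [[ 522.07291887 -288.49834873   90.        ]]
```

Call:
play_rows:
  series:
    - {"slide":[0,0,0],"delta_rot":[0,0,0],"jaw":-1}
    - {"slide":[0,0,0],"delta_rot":[0,0,0],"jaw":-1}
    - {"slide":[0,0,0],"delta_rot":[0,0,0],"jaw":-1}
    - {"slide":[0,0,-35],"delta_rot":[0,0,0],"jaw":-1}
    - {"slide":[0,0,-35],"delta_rot":[0,0,0],"jaw":-1}
    - {"slide":[-20,-21,-24],"delta_rot":[0,0,0],"jaw":-1}
    - {"slide":[-20,-21,-24],"delta_rot":[0,0,0],"jaw":-1}
    - {"slide":[-20,-21,-24],"delta_rot":[0,0,0],"jaw":-1}

```text
clock: 29.52
position: [584.6, -73.4, 260.9]
tcp_rot: [0.607, 0.795, 0.0, -0.0]
contact_force: [0.9, 0.3, -0.6]
finger_gap: 85.2
grasp_force: 0.0
```

Call:
play_rows:
  series:
    - {"slide":[-20,-21,-24],"delta_rot":[0,0,0],"jaw":-1}
    - {"slide":[-20,-21,-24],"delta_rot":[0,0,0],"jaw":1}
    - {"slide":[-20,-21,-24],"delta_rot":[0,0,0],"jaw":1}
    - {"slide":[0,0,0],"delta_rot":[0,0,0],"jaw":1}
    - {"slide":[0,0,0],"delta_rot":[0,0,0],"jaw":1}

```text
clock: 29.93
position: [540.2, -149.0, 333.8]
tcp_rot: [0.609, 0.793, 0.001, 0.002]
contact_force: [-0.6, 0.4, 0.1]
finger_gap: 38.7
grasp_force: 0.0
```

```bash
python3 - <<'E'
from plant import bot
from h import *
s=bot.get_state();c=bot.camera("wrist");np.save("w10.npy",{**c,"s":s},allow_pickle=True)
cv2.imwrite("pics/w10.png",c["img"][:,:,::-1]);print(s["position"],s["clock"])
E
```

```text
[ 540.17136065 -149.04061269  333.78587571] 29.9333
```

View pics/w10.png

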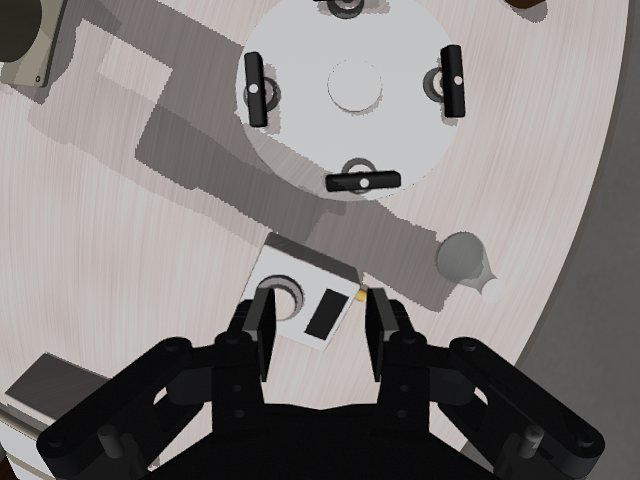

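All four bars now lie square to the radius: (257,89), (454,81), (363,181), and the top one at the picture's edge. The button is at about (284,300), partly behind a finger.

```bash
python3 - <<'E'
from h import *
W=np.load("w1.npy",allow_pickle=True).item();V=np.load("w10.npy",allow_pickle=True).item()
a=cv2.resize(W["img"][330:420,230:360],None,fx=3,fy=3,interpolation=2)
b=cv2.resize(V["img"][255:345,230:360],None,fx=3,fy=3,interpolation=2)
cv2.imwrite("pics/btn.png",np.vstack([a,b])[:,:,::-1])
for c,uv in((W,(277,378)),(V,(284,300))):
    print([onplane(c,uv,z,tool(c["s"])@c["T_tool_cam"]).round(1) for z in (86,90)])
E
```

```text
[array([[ 526.3, -267.5,   86. ]]), array([[ 526.3, -264.2,   90. ]])]
[array([[ 531.7, -278.5,   86. ]]), array([[ 531.6, -276.4,   90. ]])]
```

View pics/btn.png

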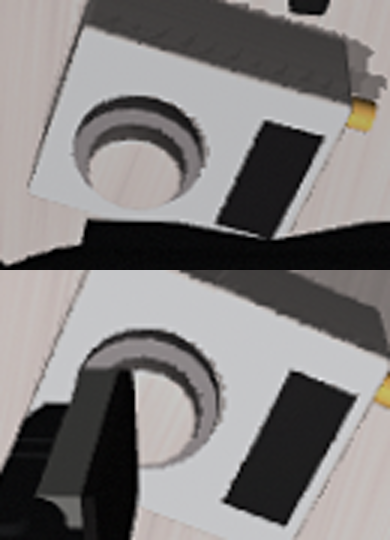

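The top crop shows the button's top disc centred at about (275,387) in the first view. The bottom crop shows it at about (280,304) in the second view, partly covered.

```bash
python3 - <<'E'
from h import *
W=np.load("w1.npy",allow_pickle=True).item();V=np.load("w10.npy",allow_pickle=True).item()
A=np.load("scene0.npy",allow_pickle=True).item();B=np.load("side0.npy",allow_pickle=True).item()
o=[];d=[]
for c,uv in((W,(275,387)),(V,(280,304.5)),(A,(240,166)),(B,(435.5,365))):
    T=tool(c["s"])@c["T_tool_cam"] if "s" in c else None
    q,e=ray(c,uv,T);o.append(q);d.append(e[0]);print(onplane(c,uv,90,T).round(1))
print(tri(o[:2],d[:2]),tri(o,d))
E
python3 st.py 526 -281 140
```

```text
[[ 525.5 -280.6   90. ]]
[[ 528.4 -283.5   90. ]]
[[ 525.4 -284.9   90. ]]
[[ 523.9 -287.6   90. ]]
(array([ 527.01182827, -287.4465613 ,   82.26815255]), np.float64(1.5611789899721342)) (array([ 526.27627702, -285.09119076,   87.47068061]), np.float64(2.3102921921974766))
[ 540.1 -148.   332. ] yaw 105.1 F [-0.1  0.6 -0.2] M [ 0.01  0.04 -0.01] gap 30.9 j6 1.04 29.9833
slide [-124.8  -48.5  192. ]
```

Call:
play_rows:
  series:
    - {"slide":[-18.2,-7,32.4],"delta_rot":[0,0,0],"jaw":1}
    - {"slide":[-18.2,-7,32.4],"delta_rot":[0,0,0],"jaw":1}
    - {"slide":[-18.2,-7,32.4],"delta_rot":[0,0,0],"jaw":1}
    - {"slide":[-18.2,-7,32.4],"delta_rot":[0,0,0],"jaw":1}
    - {"slide":[-18.2,-7,32.4],"delta_rot":[0,0,0],"jaw":1}
    - {"slide":[-18.2,-7,32.4],"delta_rot":[0,0,0],"jaw":1}
    - {"slide":[-18.2,-7,30],"delta_rot":[0,0,0],"jaw":1}
    - {"slide":[0,0,0],"delta_rot":[0,0,0],"jaw":1}

```text
clock: 30.65
position: [520.9, -282.4, 97.9]
tcp_rot: [0.608, 0.794, -0.002, -0.008]
contact_force: [-1.4, 1.4, -1.7]
finger_gap: -0.0
grasp_force: 0.0
```

Call:
play_rows:
  series:
    - {"slide":[0,0,0],"delta_rot":[0,0,0],"jaw":1}
    - {"slide":[0,0,4],"delta_rot":[0,0,0],"jaw":1}
    - {"slide":[0,0,4],"delta_rot":[0,0,0],"jaw":1}
    - {"slide":[0,0,3],"delta_rot":[0,0,0],"jaw":1}
    - {"slide":[0,0,0],"delta_rot":[0,0,0],"jaw":1}

```text
clock: 31.07
position: [526.6, -282.6, 97.0]
tcp_rot: [0.607, 0.795, 0.0, 0.0]
contact_force: [0.3, -0.2, 0.1]
finger_gap: -0.0
grasp_force: 0.0
```

Call:
play_rows:
  series:
    - {"slide":[0,0,3],"delta_rot":[0,0,0],"jaw":1}
    - {"slide":[0,0,3],"delta_rot":[0,0,0],"jaw":1}
    - {"slide":[0,0,2],"delta_rot":[0,0,0],"jaw":1}
    - {"slide":[0,0,0],"delta_rot":[0,0,0],"jaw":1}

```text
clock: 31.4
position: [526.0, -283.3, 88.2]
tcp_rot: [0.608, 0.794, 0.0, -0.0]
contact_force: [-0.8, -0.3, 0.5]
finger_gap: 0.1
grasp_force: 0.0
```

Call:
play_rows:
  series:
    - {"slide":[0,0,2],"delta_rot":[0,0,0],"jaw":1}
    - {"slide":[0,0,2],"delta_rot":[0,0,0],"jaw":1}
    - {"slide":[0,0,0],"delta_rot":[0,0,0],"jaw":1}

```text
clock: 31.65
position: [526.1, -283.4, 84.5]
tcp_rot: [0.608, 0.794, 0.0, 0.0]
contact_force: [-1.3, 0.1, 3.3]
finger_gap: -0.2
grasp_force: 1.4
```

Call:
play_rows:
  series:
    - {"slide":[0,0,1.5],"delta_rot":[0,0,0],"jaw":1}
    - {"slide":[0,0,1.5],"delta_rot":[0,0,0],"jaw":1}
    - {"slide":[0,0,0],"delta_rot":[0,0,0],"jaw":1}

```text
clock: 31.9
position: [526.1, -283.5, 81.6]
tcp_rot: [0.608, 0.794, 0.0, 0.0]
contact_force: [-0.1, 0.8, 4.8]
finger_gap: -0.3
grasp_force: 2.1
```

Call:
play_rows:
  series:
    - {"slide":[0,0,1],"delta_rot":[0,0,0],"jaw":1}
    - {"slide":[0,0,1],"delta_rot":[0,0,0],"jaw":1}
    - {"slide":[0,0,0],"delta_rot":[0,0,0],"jaw":1}

```text
clock: 32.15
position: [526.2, -283.5, 80.1]
tcp_rot: [0.608, 0.794, 0.0, 0.0]
contact_force: [-1.3, 1.4, 6.0]
finger_gap: -0.1
grasp_force: 3.2
```

Call:
play_rows:
  series:
    - {"slide":[0,0,1],"delta_rot":[0,0,0],"jaw":1}
    - {"slide":[0,0,0.5],"delta_rot":[0,0,0],"jaw":1}
    - {"slide":[0,0,0],"delta_rot":[0,0,0],"jaw":1}

```text
clock: 32.4
position: [526.2, -283.5, 79.9]
tcp_rot: [0.608, 0.794, 0.0, 0.001]
contact_force: [-4.2, 3.1, 13.2]
finger_gap: 0.2
grasp_force: 6.5
```

The button is on its hard stop: the force jumped with no further travel. Now release it.

Call:
play_rows:
  series:
    - {"slide":[0,0,0.5],"delta_rot":[0,0,0],"jaw":1}
    - {"slide":[0,0,0],"delta_rot":[0,0,0],"jaw":1}
    - {"slide":[0,0,-10],"delta_rot":[0,0,0],"jaw":1}
    - {"slide":[0,0,-30],"delta_rot":[0,0,0],"jaw":1}
    - {"slide":[0,0,-35],"delta_rot":[0,0,0],"jaw":1}
    - {"slide":[0,0,-35],"delta_rot":[0,0,0],"jaw":1}
    - {"slide":[0,0,-35],"delta_rot":[0,0,0],"jaw":1}
    - {"slide":[0,0,-35],"delta_rot":[0,0,0],"jaw":1}

```text
clock: 33.07
position: [525.6, -283.4, 258.5]
tcp_rot: [0.608, 0.794, -0.0, -0.0]
contact_force: [1.3, -0.8, -0.9]
finger_gap: 0.2
grasp_force: 0.0
```

Call:
play_rows:
  series:
    - {"slide":[0,0,-35],"delta_rot":[0,0,0],"jaw":1}
    - {"slide":[0,0,0],"delta_rot":[0,0,0],"jaw":1}
    - {"slide":[0,0,0],"delta_rot":[0,0,0],"jaw":1}
    - {"slide":[0,0,0],"delta_rot":[0,0,0],"jaw":1}

```text
clock: 33.4
position: [525.8, -283.5, 291.5]
tcp_rot: [0.608, 0.794, -0.0, -0.001]
contact_force: [-0.5, -1.2, -0.3]
finger_gap: -0.1
grasp_force: 0.0
```

```bash
python3 st.py; python3 - <<'E'
from plant import bot
import cv2
cv2.imwrite("pics/end.png",bot.camera("side")["img"][:,:,::-1])
from h import *
V=np.load("w10.npy",allow_pickle=True).item();T=tool(V["s"])@V["T_tool_cam"]
for b in ((235,45,275,135),(430,35,475,125),(318,160,410,200)):
    d,c,v,n=wristbars(V,T,[b])[0];u=v*.4;P=onplane(V,[c-u,c+u],138,T);e=P[1]-P[0];print(onplane(V,d,142,T).round(1),np.degrees(np.arctan2(e[1],e[0])).round(1)%180)
E
```

```text
[ 525.8 -283.5  291.5] yaw 105.2 F [-0.5 -1.2 -0.3] M [ 0.03  0.04 -0.02] gap -0.1 j6 0.81 33.4
[[457.6 -57.7 142. ]] 104.6
[[629.4   1.2 142. ]] 110.0
[[ 573.  -115.6  142. ]] 20.8
```

View pics/end.png

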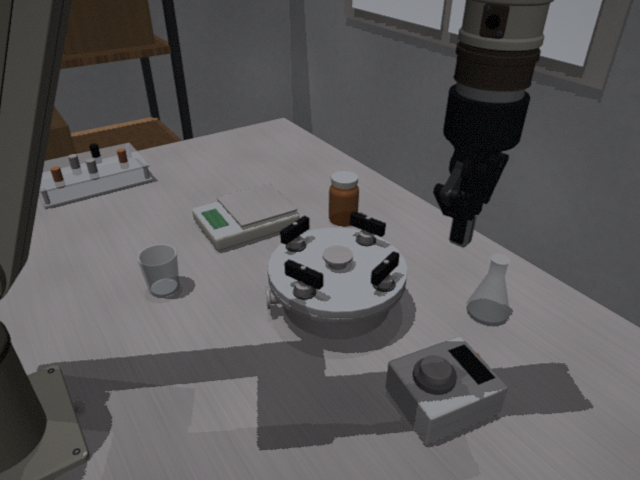

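The side view shows all four bars square to the radius, the cover level, the button up at (436,372), and the flask, jar and beaker standing where they were.

```bash
python3 -c "
from plant import bot
print(bot.sign_off())"
```

```text
the job is handed in; nothing more can be done
None
```

I tightened all four nuts crosswise in two rounds, each to its stop, pressed the test button fully and lifted off it, left the glassware standing, and handed in the job at about 33 s; no verdict was returned.

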